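# Clear the serving slab and stack the tapas boards

## Task

The tostonera, the funnel and the spice tin have been left on the serving slab: first move all three into the aluminium tray, the tostonera lying flat on its floor and the funnel and tin standing upright. Then stack all the loose tapas boards in one square, flush pile in the middle of the slab's cork pad, their long sides along the pad's long sides, and let go. Leave everything else on the worktop where it is.

Things in the scene. Friction and masses are not known exactly. Their poses are not given: they have to be found in the camera images.
- slab_top (a point): Fixed dark steel serving slab on the worktop, 190 (x) x 210 (y) x 12 mm. This point is the middle of its top face, z up, y along the longer side. A flush cork pad, 76 (x) x 120 (y) mm, marks the middle; the slab's top is flat and level, 12 mm above the worktop.
- tray_in (a point): Fixed shallow aluminium tray, open on top, 250 (x) x 220 (y) x 30 mm outside, walls and floor 5 mm thick. This point is the centre of its inner floor (5 mm above the worktop); axes along its sides. It may stand on the robot's left or right.
- tostonera_grip (a point): Tostonera (hinged plantain press, white plastic, shut, one rigid piece), 190 mm long and 24 mm thick, about 200 g, lying flat. x runs along it from the handle to the square press plates, z up. This point lies on the handle's centre line half-way up its thickness, at the place to grip: the straight handle is 28 mm wide and reaches from 75 mm behind this point (-x) to 30 mm before it; from there the plates, 80 mm wide, go on to 115 mm (+x).
- funnel_spout (a point): Small aluminium funnel standing mouth-down, about 60 g: mouth 66 mm across at the foot, spout pointing up, 78 mm tall. This point is on its axis, 62 mm above its foot, in the middle of the upper spout, which tapers from 20 mm across (42 mm above the foot) to 14 mm at the top. z up.
- tin_c (a point): Empty round steel spice tin with a shut hinged lid, standing upright, 54 mm across, 66 mm tall, about 80 g. This point is its centre, 33 mm above its foot. z up.
- board1_c (a point): One of three to five identical small wooden tapas boards (rectangular, 100 (x) x 56 (y) x 16 mm thick, about 70 g), lying flat on the worktop. This point is its centre, 8 mm above its underside; x along its length, z up. None if absent.
- board2_c (a point): One of three to five identical small wooden tapas boards (rectangular, 100 (x) x 56 (y) x 16 mm thick, about 70 g), lying flat on the worktop. This point is its centre, 8 mm above its underside; x along its length, z up. None if absent.
- board3_c (a point): One of three to five identical small wooden tapas boards (rectangular, 100 (x) x 56 (y) x 16 mm thick, about 70 g), lying flat on the worktop. This point is its centre, 8 mm above its underside; x along its length, z up. None if absent.
- board4_c (a point): One of three to five identical small wooden tapas boards (rectangular, 100 (x) x 56 (y) x 16 mm thick, about 70 g), lying flat on the worktop. This point is its centre, 8 mm above its underside; x along its length, z up. None if absent.
- board5_c (a point): One of three to five identical small wooden tapas boards (rectangular, 100 (x) x 56 (y) x 16 mm thick, about 70 g), lying flat on the worktop. This point is its centre, 8 mm above its underside; x along its length, z up. None if absent.
- ramekin: Bystander, not to be disturbed: small white ceramic ramekin, open cup 68 mm across and 42 mm tall. Origin at the centre of its foot.
- oil: Bystander, not to be disturbed: green glass oil bottle, 54 mm across, 130 mm tall. Origin at the centre of its foot.
- jar: Bystander, not to be disturbed: glass jar with a lid, 72 mm across, 100 mm tall. Origin at the centre of its foot.
- mug: Bystander, not to be disturbed: blue mug, 80 mm across, 90 mm tall. Origin at the centre of its foot.
- mill: Bystander, not to be disturbed: turned dark-wood pepper mill, 52 mm across, 145 mm tall. Origin at the centre of its foot.
Mind the look-alikes: they are no part of the job. Leave any orange look-alike of the part that bears tin_c alone. Leave any green or pink look-alike of the part that bears board3_c alone.

How it is judged:
By the outcome, as a careful person would: the job done as asked, in the order asked, and still so for the second after the job is handed in, with the robot touching nothing.
Of board1, board2, board3, board4, board5 only 3 to 5 are there at a start; the rules pass over those that are not, and their reading is None.
At some moment in a run one of board1, board2, board3, board4, board5 may be knocked a few centimetres aside while the robot is not near it.
It also fails if it takes over 210 s, if anything falls off the work surface, if the arm or the gripper's body presses on something with over 40 N, if the wrist force passes 120 N, or if a joint passes its speed limit or range.

## Robot

A 7-joint arm with a two-finger parallel gripper is mounted at the origin on the work surface. World frame = base frame: x ahead of the robot, y to its left, z up, the work surface at z = 0. Lengths are in m, angles in rad, forces in N, time in s.
With the tool pointing down it reaches from about 0.4 to 0.85 m from the base axis. Payload 4.5 kg.
Tool frame: the origin (TCP) lies on the centre line of the jaws, within the pads' length; the fingertips stand 11 mm ahead of it and the grasp point (between the pads) lies 8 mm behind it; z points along the fingers, y is the line along which they close (so a half turn about z gives the same grasp; the last joint's range is limited). The gripper opens to 88 mm and grips with 3 to 60 N. Pads are 18 mm wide; open, the fingers measure 123 mm over their backs; the gripper's body (75 mm by 187 mm) begins 45 mm behind the grasp point.
Start: joints at [1.37, 0.689, -0.195, 1.565, 0.157, 0.902, -0.215], TCP at [0.145, -0.608, 0.25] pointing down, gripper open.
Joint ranges: [-3.01, 3.01], [-0.46, 2.08], [-1.47, 1.51], [0.13, 2.56], [-1, 4.14], [0.04, 2.09], [-2.66, 2.66]. Speed limits (rad/s): [2.57, 2.57, 3.14, 3.14, 3.14, 3.14, 3.14].

## Interface

Orientations are given as a unit quaternion [x, y, z, w].
In Python, from plant import * gives the robot as it stands. The module is installed in compiled form; this text tells all that it offers.
- The arm moves only by the tool send_rows, never from a script. Its argument "motion" is a list of rows, each an object of numbers: "x", "y", "z": the shift along the tool's x, y, z in cm; "rx", "ry", "rz": the turn, a rotation vector about the tool's x, y, z in rad; "jaw": the finger opening in cm, from 0 to 8.81. In form: [{"x": .., "y": .., "z": .., "rx": .., "ry": .., "rz": .., "jaw": ..}, ...]. A call has exactly 5 rows; each row shifts and turns the commanded pose from where the row before left it, along the tool's axes as they then stand; what a row does not reach is not made up. A row lasts 1/10 s, in which the tool goes at most 50 mm and 8.59 degrees, less where a joint would pass 70% of its speed; a pose out of reach is approached as far as the arm can. A call is refused whole if a number of a shift passes 5 or a number of a turn 0.15, either way. A call with a gripper value outside its range is refused whole. The fingers move at their own pace and stop on an object; "grip_force" is the grip in N (left out, the last holds). Time passes only in rows, so rows that do not move let the fingers close, or fill a call up. It gives the time, the measured TCP pose, the force, the opening and the grip force at its end, in the units of the state.
- get_state(): the state, without advancing time (a new reading comes with each control period).
- snapshot(name): name is "scene" or "top" or "wrist"; returns a dict with "img" (400x640x3 uint8, red, green, blue), "vertical_fov" (degrees; the focal length in pixels is half the picture's height over the tangent of half this angle, whatever the lens; pixels are square), "cx", "cy" (the principal point, pixels), "extrinsics" (4x4, takes a point from camera to world coordinates). Camera axes: x right, y up, looking along -z (the intrinsics and any distortion apply to the point x, -y, -z); pixel columns grow to the right and rows downward; lengths in m; the calibration is good to about 2 mm. A picture is of the moment at which its call begins. There is no depth.
- finish_job(): hands the job in; it is judged then, once.
The state is a dict: "clock": time; "q": joint angles; "qd": joint speeds; "joint_torque": joint torques, N m; "tool_pos": TCP position; "eef_rot": TCP orientation; "contact_force": force on the tool from outside, world axes, zero at the start; "moment": the same for the moment, N m; "opening": opening from 0.0 (shut) to 1.0 (fully open); "finger_force": force on a finger pad.
Only numpy, scipy, OpenCV 4.12 (cv2) and the standard library are available. Lean on these libraries where they do the work, as an engineer would, in place of code of your own. Each camera call takes 0.05 s, during which the arm holds its last target. There are 200 camera calls.

## Working session

There is one attempt and no reset: what is moved stays moved. The work goes in short steps, Python scripts to look and compute and a tool call to move; the robot and the scene stay as the last step left them, time stands still between calls to the robot, and variables do not carry over. Pictures are saved under pics/ and viewed, at most 14 in all, crops included, and the job is handed in when it is done.

Besides the shell and the picture viewer there is one more tool, called after "Request:" in YAML: its name, and indented under it one key for each argument. send_rows: Moves the arm, as the interface text tells. Its arguments: {"type":"object","properties":{"motion":{"type":"array"},"grip_force":{"type":"number"}},"required":["motion"]}

```bash
mkdir -p pics; python3 - <<'E'
from plant import *
import cv2, pickle
s=get_state(); print(s)
for n in ("scene","top"):
    d=snapshot(n); print({k:v for k,v in d.items() if k!="img"})
    cv2.imwrite(f"pics/{n}0.png",d["img"][:,:,::-1]); pickle.dump(d,open(f"{n}0.pkl","wb"))
E
```

```text
{'clock': 0.0, 'q': array([ 1.36977438,  0.68997747, -0.19451403,  1.56637053,  0.15730484,
        0.90249548, -0.21507656]), 'qd': array([ 2.14602139e-05,  4.73009828e-07,  9.39688736e-04, -1.57417837e-04,
        2.92058899e-04, -1.60653737e-03, -1.48241188e-04]), 'joint_torque': array([-3.45301225e-05, -5.27556753e+01, -1.26720339e+00, -1.53424251e+01,
       -5.26776910e-02,  6.44115120e-03,  1.76034919e-04]), 'tool_pos': array([ 0.14522398, -0.60724968,  0.24890702]), 'eef_rot': array([ 9.93108130e-01,  1.17198031e-01, -1.78158671e-04, -9.11950741e-04]), 'contact_force': array([0.33498679, 0.22382086, 0.4622934 ]), 'moment': array([ 0.03477305,  0.00636   , -0.01064132]), 'finger_force': 0.0, 'opening': 1.0009566004717374}
{'vertical_fov': 50.377648750974565, 'cx': 315.6969723199146, 'cy': 198.66175163885177, 'extrinsics': array([[-1.02605264e-02, -8.65505261e-01,  5.00794733e-01,
         1.27260781e+00],
       [ 9.99920114e-01, -1.25777646e-02, -1.25084127e-03,
        -4.36087633e-03],
       [ 7.38148799e-03,  5.00741893e-01,  8.65565174e-01,
         1.33883087e+00],
       [ 0.00000000e+00,  0.00000000e+00,  0.00000000e+00,
         1.00000000e+00]])}
{'vertical_fov': 54.63136532355184, 'cx': 319.78576836926203, 'cy': 198.4437258071805, 'extrinsics': array([[ 6.22746804e-02,  9.74870853e-01, -2.13889420e-01,
         2.65369981e-01],
       [-9.98056742e-01,  6.12884244e-02, -1.12458391e-02,
         7.88419870e-04],
       [ 2.14570483e-03,  2.14174109e-01,  9.76793144e-01,
         1.31367457e+00],
       [ 0.00000000e+00,  0.00000000e+00,  0.00000000e+00,
         1.00000000e+00]])}
```

View pics/scene0.png

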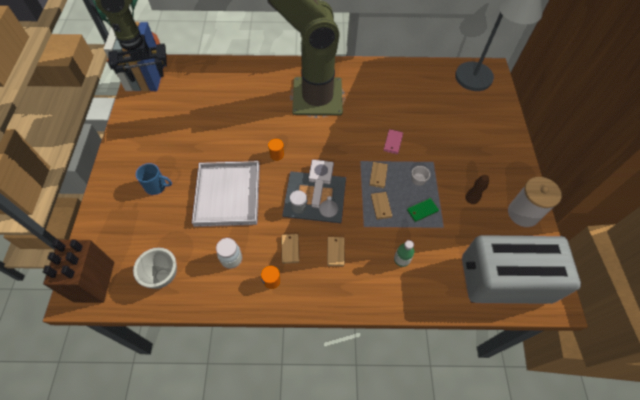

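View pics/top0.png

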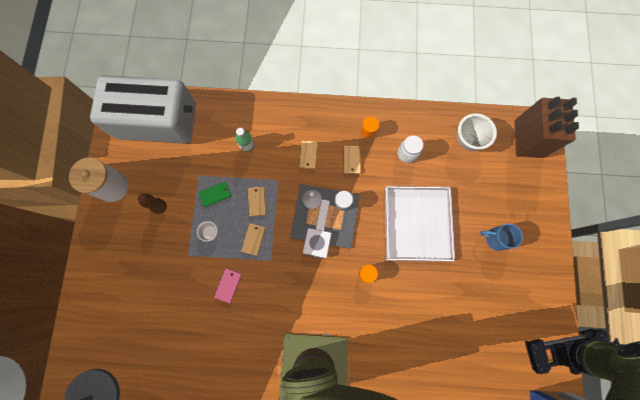

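The four plain wooden boards in the top view are at (308,154), (352,160), (257,200) and (253,240). The look-alikes are the green board (214,194), the pink board (228,286), and the orange tins (371,127) and (369,273). The tray is at (420,224). The slab at (325,216) holds the white tin (344,200), the funnel (312,200), and the tostonera with its plates at (317,242) and handle up at (323,212). One close crop to check this choice.

```bash
cat > h.py <<'E'
import numpy as np, cv2, pickle
from plant import *
def K(d):
    f=200/np.tan(np.radians(d["vertical_fov"])/2); return f,d["cx"],d["cy"]
def pt(d,uv,z):
    f,cx,cy=K(d); uv=np.atleast_2d(np.asarray(uv,float)); E=np.asarray(d["extrinsics"])
    r=np.c_[(uv[:,0]-cx)/f,-(uv[:,1]-cy)/f,-np.ones(len(uv))]@E[:3,:3].T
    o=E[:3,3]; return o+r*((z-o[2])/r[:,2])[:,None]
def px(d,P):
    f,cx,cy=K(d); E=np.asarray(d["extrinsics"]); c=(np.atleast_2d(P)-E[:3,3])@E[:3,:3]
    return np.c_[cx+f*c[:,0]/-c[:,2],cy+f*c[:,1]/c[:,2]]
def blobs(mask,amin=40):
    cs,_=cv2.findContours(mask.astype(np.uint8),cv2.RETR_EXTERNAL,cv2.CHAIN_APPROX_NONE)
    return [c[:,0,:].astype(float) for c in cs if cv2.contourArea(c)>=amin]
def rect(d,c,z):
    """min-area rectangle of a contour cast on plane z: centre, (long, short) mm, angle of long side deg"""
    p=pt(d,c,z)[:,:2]*1000
    (cx,cy),(w,h),a=cv2.minAreaRect(p.astype(np.float32))
    if h>w: w,h,a=h,w,a+90
    return np.round([cx,cy,w,h,(a+90)%180-90],1)
def hsv(d): return cv2.cvtColor(d["img"],cv2.COLOR_RGB2HSV)
def snap(n,name):
    d=snapshot(n); pickle.dump(d,open(name+".pkl","wb")); cv2.imwrite(f"pics/{name}.png",d["img"][:,:,::-1]); return d
def load(name): return pickle.load(open(name+".pkl","rb"))
E
python3 - <<'E'
from h import *
d=load("top0"); im=d["img"]
cv2.imwrite("pics/c1.png",cv2.resize(im[110:310,185:460],None,fx=2.9,fy=2.9,interpolation=cv2.INTER_CUBIC)[:,:,::-1])
H=hsv(d)
for n,(u,v) in dict(b1=(308,160),b2=(352,162),b3=(257,204),b4=(253,243),table=(330,180),slab=(300,225),tray=(420,224),tin=(344,199),plate=(317,235),handle=(323,212),cork=(335,218),mat=(230,220)).items(): print(n,H[v,u],pt(d,(u,v),0.016)[0].round(3))
# boards: pale wood
m=cv2.inRange(H,(10,60,120),(25,150,255)); 
for c in blobs(m,100): print("pale",c.mean(0).round(),rect(d,c,.016))
m=cv2.inRange(H,(0,0,165),(180,45,255)); m[:, :280]=0
for c in blobs(m,60): print("white",c.mean(0).round(),rect(d,c,.03))
m=cv2.inRange(H,(0,0,20),(180,90,110));m[:,:280]=0;m[:,380:]=0
for c in blobs(m,100): print("dark",c.mean(0).round(),rect(d,c,.012))
E
```

```text
b1 [ 16 130 184] [0.685 0.066 0.016]
b2 [ 16 131 187] [ 0.687 -0.089  0.016]
b3 [ 16 130 188] [0.517 0.229 0.016]
b4 [ 15 124 187] [0.383 0.229 0.016]
table [ 13 178 129] [ 0.617 -0.016  0.016]
slab [ 0  7 76] [0.454 0.077 0.016]
tray [176   7 242] [ 0.482 -0.328  0.016]
tin [171   7 240] [ 0.553 -0.067  0.016]
plate [153  20 112] [0.423 0.017 0.016]
handle [174  22 187] [0.503 0.002 0.016]
cork [ 13 145 158] [ 0.485 -0.04   0.016]
mat [150   7 107] [0.456 0.315 0.016]
pale [588. 283.] [ 3.254e+02 -8.787e+02  2.893e+02  8.820e+01 -1.000e-01]
pale [621. 285.] [ 327.9 -981.1  377.7  129.7   -6.5]
pale [253. 239.] [397.1 231.3 100.2  57.5 -10.6]
pale [334. 218.] [487.8 -38.3  76.4  57.1  -7.8]
pale [313. 215.] [494.   36.8  69.5  36.1  -7.5]
pale [256. 201.] [528.  232.3 100.3  57.7   8.5]
pale [ 87. 176.] [583.6 829.1 127.6 125.8  74. ]
pale [352. 159.] [698.4 -86.7 103.6  60.1   2.8]
pale [308. 154.] [ 7.051e+02  6.720e+01  1.043e+02  5.900e+01 -5.000e-01]
pale [ 42. 168.] [ 663.1 1029.8  561.7  252.9   16.7]
white [585. 239.] [ 465.7 -871.    78.    16.6  -86.4]
white [319. 231.] [448.2   8.8 189.2  79.7  -8. ]
white [344. 199.] [549.7 -64.9  57.9  55.6 -86.4]
white [419. 224.] [ 484.8 -320.7  249.7  225.2    2.6]
white [410. 149.] [ 746.5 -286.1  102.6   66.8  -41.6]
white [477. 131.] [ 825.3 -522.8  135.5  127.8  -86.4]
white [483.  66.] [1012.6 -493.  1374.   688.2  -86.3]
dark [308. 374.] [-11.3  17.8 122.   44.2 -80.2]
dark [322. 373.] [  1.8  -2.4 207.9 164.5 -83.4]
dark [346. 223.] [485.8 -59.7 188.8  99.2  -6. ]
dark [310. 207.] [496.4  32.1 189.7 134.7  -6.6]
```

View pics/c1.png

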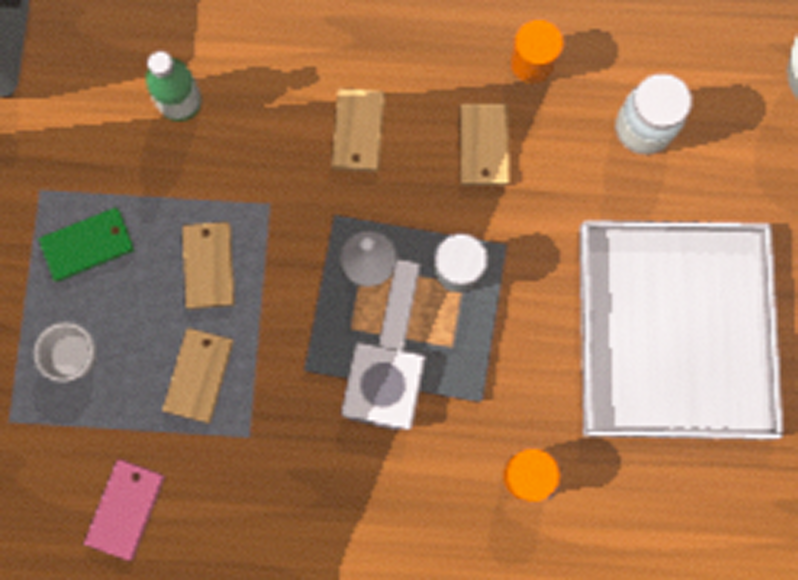

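The crop confirms it: the slab holds a plain white tin, the funnel and the tostonera (handle pointing away from the robot), and the sizes match. Both orange tins and the green and pink boards stay where they are. I'll head above the slab with the planner.

```bash
cat >> h.py <<'E'
from scipy.spatial.transform import Rotation as Ro
def plan(x=None,y=None,z=None,yaw=None):
    """tool-frame shift (cm, after the turn) and turn rz (rad) to bring TCP to x,y,z (m), yaw (deg, of tool x)"""
    s=get_state(); p=s["tool_pos"]; R=Ro.from_quat(s["eef_rot"]); X=R.as_matrix()[:,0]
    y0=np.degrees(np.arctan2(X[1],X[0])); yaw=y0 if yaw is None else yaw
    dy=(yaw-y0+180)%360-180
    t=np.array([p[i] if v is None else v for i,v in enumerate((x,y,z))]); a=np.radians(yaw)
    T=np.array([[np.cos(a),np.sin(a),0],[np.sin(a),-np.cos(a),0],[0,0,-1]])
    tilt=np.degrees(np.arccos(-R.as_matrix()[2,2]))
    print("at",p.round(4),"yaw",y0.round(2),"tilt",tilt.round(2),"t",round(s["clock"],2),"| turn rz",round(-np.radians(dy),3),"shift cm",(T.T@(t-p)*100).round(2),"F",s["contact_force"].round(1),"open",round(s["opening"],2),"ff",round(s["finger_force"],1))
E
python3 - <<'E'
from h import *
d=load("top0")
print("spout",pt(d,(311.5,193.8),.09),"tin",pt(d,(344,199),.078))
plan(.40,-.42,.28); plan(.45,0,.30)
E
```

```text
spout [[0.54702285 0.04265889 0.09      ]] tin [[ 0.53905292 -0.06403567  0.078     ]]
at [ 0.1452 -0.6073  0.249 ] yaw 13.46 tilt 0.09 t 0.1 | turn rz -0.0 shift cm [ 29.14 -12.29  -3.1 ] F [-0.6 -0.2  0.7] open 1.0 ff 0.0
at [ 0.1452 -0.6073  0.249 ] yaw 13.46 tilt 0.09 t 0.1 | turn rz -0.0 shift cm [ 43.77 -51.97  -5.1 ] F [-0.6 -0.2  0.7] open 1.0 ff 0.0
```

Request:
send_rows:
  motion:
    - {"x":2.9,"y":-1.2,"z":-0.3}
    - {"x":2.9,"y":-1.2,"z":-0.3}
    - {"x":2.9,"y":-1.2,"z":-0.3}
    - {"x":2.9,"y":-1.2,"z":-0.3}
    - {"x":2.9,"y":-1.2,"z":-0.3}

```text
schema error: expected keys x, y, z, rx, ry, rz, jaw
```

Request:
send_rows:
  motion:
    - {"x":2.9,"y":-1.2,"z":-0.3}
    - {"x":2.9,"y":-1.2,"z":-0.3}
    - {"x":2.9,"y":-1.2,"z":-0.3}
    - {"x":2.9,"y":-1.2,"z":-0.3}
    - {"x":2.9,"y":-1.2,"z":-0.3}

```text
schema error: expected keys x, y, z, rx, ry, rz, jaw
```

Request:
send_rows:
  motion:
    - {"x":1.5,"y":-4,"z":-0.2}
    - {"x":1.5,"y":-4,"z":-0.2}
    - {"x":1.5,"y":-4,"z":-0.2}
    - {"x":1.5,"y":-4,"z":-0.2}
    - {"x":1.5,"y":-4,"z":-0.2}

```text
schema error: expected keys x, y, z, rx, ry, rz, jaw
```

Request:
send_rows:
  motion:
    - {"x":1.5,"y":-4,"z":-0.2}
    - {"x":1.5,"y":-4,"z":-0.2}
    - {"x":1.5,"y":-4,"z":-0.2}
    - {"x":1.5,"y":-4,"z":-0.2}
    - {"x":1.5,"y":-4,"z":-0.2}

```text
schema error: expected keys x, y, z, rx, ry, rz, jaw
```

All the keys are required.

Request:
send_rows:
  motion:
    - {"x":2.9,"y":-1.2,"z":-0.3,"rx":0,"ry":0,"rz":0,"jaw":8.8}
    - {"x":2.9,"y":-1.2,"z":-0.3,"rx":0,"ry":0,"rz":0,"jaw":8.8}
    - {"x":2.9,"y":-1.2,"z":-0.3,"rx":0,"ry":0,"rz":0,"jaw":8.8}
    - {"x":2.9,"y":-1.2,"z":-0.3,"rx":0,"ry":0,"rz":0,"jaw":8.8}
    - {"x":2.9,"y":-1.2,"z":-0.3,"rx":0,"ry":0,"rz":0,"jaw":8.8}

```text
clock: 0.6
tool_pos: [0.2732, -0.5147, 0.2645]
eef_rot: [0.993, 0.117, -0.0, -0.0]
contact_force: [0.7, 0.2, -0.6]
opening: 0.996
finger_force: 0.0
```

Request:
send_rows:
  motion:
    - {"x":2.9,"y":-1.2,"z":-0.3,"rx":0,"ry":0,"rz":0,"jaw":8.8}
    - {"x":2.9,"y":-1.2,"z":-0.3,"rx":0,"ry":0,"rz":0,"jaw":8.8}
    - {"x":2.9,"y":-1.2,"z":-0.3,"rx":0,"ry":0,"rz":0,"jaw":8.8}
    - {"x":2.9,"y":-1.2,"z":-0.3,"rx":0,"ry":0,"rz":0,"jaw":8.8}
    - {"x":2.9,"y":-1.2,"z":-0.3,"rx":0,"ry":0,"rz":0,"jaw":8.8}

```text
clock: 1.1
tool_pos: [0.4002, -0.4226, 0.2795]
eef_rot: [0.993, 0.117, -0.0, -0.0]
contact_force: [-0.3, 0.2, -0.5]
opening: 0.999
finger_force: 0.0
```

Request:
send_rows:
  motion:
    - {"x":1.5,"y":-4,"z":-0.2,"rx":0,"ry":0,"rz":0,"jaw":8.8}
    - {"x":1.5,"y":-4,"z":-0.2,"rx":0,"ry":0,"rz":0,"jaw":8.8}
    - {"x":1.5,"y":-4,"z":-0.2,"rx":0,"ry":0,"rz":0,"jaw":8.8}
    - {"x":1.5,"y":-4,"z":-0.2,"rx":0,"ry":0,"rz":0,"jaw":8.8}
    - {"x":1.5,"y":-4,"z":-0.2,"rx":0,"ry":0,"rz":0,"jaw":8.8}

```text
clock: 1.6
tool_pos: [0.4257, -0.21, 0.2896]
eef_rot: [0.993, 0.117, -0.0, -0.0]
contact_force: [0.6, -0.1, -0.3]
opening: 0.997
finger_force: 0.0
```

Request:
send_rows:
  motion:
    - {"x":1.5,"y":-4,"z":-0.2,"rx":0,"ry":0,"rz":0,"jaw":8.8}
    - {"x":1.5,"y":-4,"z":-0.2,"rx":0,"ry":0,"rz":0,"jaw":8.8}
    - {"x":1.5,"y":-4,"z":-0.2,"rx":0,"ry":0,"rz":0,"jaw":8.8}
    - {"x":1.5,"y":-4,"z":-0.2,"rx":0,"ry":0,"rz":0,"jaw":8.8}
    - {"x":1.5,"y":-4,"z":-0.2,"rx":0,"ry":0,"rz":0,"jaw":8.8}

```text
clock: 2.1
tool_pos: [0.4521, 0.0019, 0.2997]
eef_rot: [0.993, 0.117, -0.0, 0.0]
contact_force: [0.4, 0.0, -0.6]
opening: 1.0
finger_force: 0.0
```

Sequential and accurate. Next, a look with the wrist camera.

```bash
python3 - <<'E'
from h import *
d=snap("wrist","w1"); print({k:np.round(v,3) for k,v in d.items() if k!="img"})
print(px(d,[[.547,.043,.09],[.54,-.064,.078],[.468,.006,.036]]))
E
```

```text
{'vertical_fov': np.float64(59.893), 'cx': np.float64(313.859), 'cy': np.float64(195.456), 'extrinsics': array([[ 0.233,  0.937,  0.259,  0.518],
       [-0.972,  0.225,  0.063,  0.019],
       [ 0.001, -0.267,  0.964,  0.434],
       [ 0.   ,  0.   ,  0.   ,  1.   ]])}
[[295.64050187  61.92082542]
 [400.37160198  97.51210068]
 [314.32706942 146.37126095]]
```

View pics/w1.png

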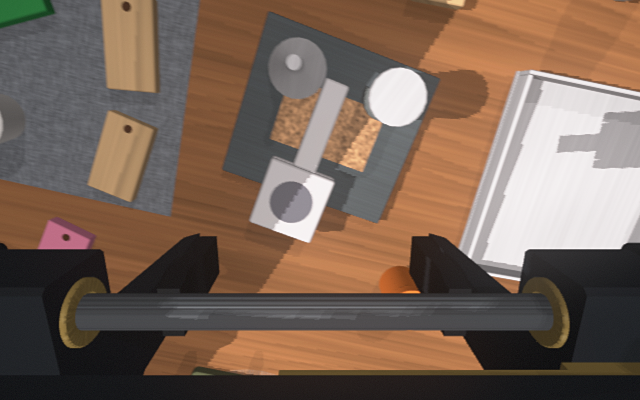

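The wrist view shows the spout tip at about (294,62), the tin lid at (396,97), the tostonera plates at (290,200) with the handle at (322,125), the cork at (325,130), and boards at (130,45) and (122,155). I'll measure these.

```bash
python3 - <<'E'
from h import *
d=load("w1"); H=hsv(d); roi=np.zeros((400,640),np.uint8); roi[5:246,215:445]=1
m=cv2.inRange(H,(0,0,20),(180,80,112))*roi
P=np.vstack(blobs(m,150)); print("slab",rect(d,P,.012))
m=cv2.inRange(H,(5,70,90),(25,200,255))*0
w=cv2.inRange(H,(0,0,205),(180,30,255))*roi
for c in blobs(w,100):
    (u,v),r=cv2.minEnclosingCircle(c.astype(np.float32)); print("white",c.mean(0).round(),u,v,r,pt(d,(u,v),.078)[0].round(4))
print("spout",pt(d,(294,62),.09)[0].round(4),"foot",pt(d,(297,67),.03)[0].round(4))
# tostonera hand-picked corners (top face z=.036)
c=np.array([(325,78),(349,87),(318,170),(294,160),(275,158),(335,181),(310,242),(250,222)],float)
print("tost",rect(d,c,.036)); print(pt(d,c,.036)[:,:2].round(4).tolist())
plan(.5445,.046,.20)
E
```

```text
slab [470.  -48.5 302.5 225.2  83.8]
white [306. 210.] 303.0 206.0 37.802215576171875 [0.4083 0.0043 0.078 ]
white [397.  97.] 397.29296875 96.58984375 29.915019989013672 [ 0.5401 -0.0608  0.078 ]
spout [0.5466 0.0445 0.09  ] foot [0.5473 0.0446 0.03  ]
tost [448.6  10.  187.9  77.4  -7.5]
[[0.543, 0.0121], [0.54, -0.0157], [0.4422, -0.0046], [0.4472, 0.0252], [0.4443, 0.0471], [0.4341, -0.0272], [0.352, -0.0164], [0.3605, 0.0606]]
at [0.4534 0.0108 0.3003] yaw 14.12 tilt 0.38 t 2.15 | turn rz -0.0 shift cm [ 9.69 -1.19 10.03] F [0.9 4.5 0.1] open 1.0 ff 0.0
```

Request:
send_rows:
  motion:
    - {"x":1.5,"y":-0.3,"z":2,"rx":0,"ry":0,"rz":0,"jaw":8.8}
    - {"x":2,"y":-0.4,"z":3,"rx":0,"ry":0,"rz":0,"jaw":8.8}
    - {"x":2,"y":-0.4,"z":3,"rx":0,"ry":0,"rz":0,"jaw":8.8}
    - {"x":2,"y":-0.4,"z":3,"rx":0,"ry":0,"rz":0,"jaw":8.8}
    - {"x":1.5,"y":-0.3,"z":2,"rx":0,"ry":0,"rz":0,"jaw":8.8}

```text
clock: 2.65
tool_pos: [0.5358, 0.0391, 0.1674]
eef_rot: [0.993, 0.117, -0.001, -0.0]
contact_force: [-0.3, 0.5, 0.2]
opening: 0.999
finger_force: 0.0
```

Request:
send_rows:
  motion:
    - {"x":0.8,"y":-0.1,"z":1,"rx":0,"ry":0,"rz":0,"jaw":6}
    - {"x":0.4,"y":-0.1,"z":0.9,"rx":0,"ry":0,"rz":0,"jaw":6}
    - {"x":0,"y":0,"z":0,"rx":0,"ry":0,"rz":0,"jaw":6}
    - {"x":0,"y":0,"z":0,"rx":0,"ry":0,"rz":0,"jaw":6}
    - {"x":0,"y":0,"z":0,"rx":0,"ry":0,"rz":0,"jaw":6}

```text
clock: 3.15
tool_pos: [0.5469, 0.043, 0.1517]
eef_rot: [0.993, 0.117, 0.001, 0.0]
contact_force: [-0.0, -0.2, -0.6]
opening: 0.682
finger_force: 0.0
```

```bash
python3 - <<'E'
from h import *
plan(.5465,.044,.066); d=snap("wrist","w2"); print(px(d,[.5465,.044,.09]))
E
```

```text
at [0.5469 0.043  0.1517] yaw 13.42 tilt 0.07 t 3.15 | turn rz -0.0 shift cm [-0.01 -0.11  8.57] F [-0.  -0.2 -0.6] open 0.68 ff 0.0
[[313.717229   218.45340518]]
```

View pics/w2.png

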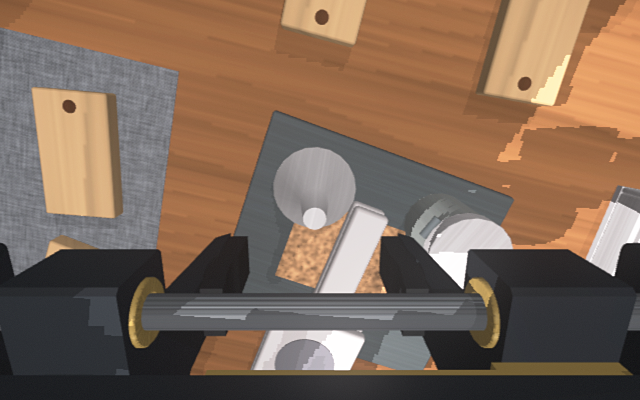

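Spout at (314,218), exactly where predicted. Descend, grip and lift.

Request:
send_rows:
  motion:
    - {"x":0,"y":-0.1,"z":2,"rx":0,"ry":0,"rz":0,"jaw":6}
    - {"x":0,"y":0,"z":3,"rx":0,"ry":0,"rz":0,"jaw":6}
    - {"x":0,"y":0,"z":2.3,"rx":0,"ry":0,"rz":0,"jaw":6}
    - {"x":0,"y":0,"z":1.2,"rx":0,"ry":0,"rz":0,"jaw":6}
    - {"x":0,"y":0,"z":0,"rx":0,"ry":0,"rz":0,"jaw":6}

```text
clock: 3.7
tool_pos: [0.5459, 0.0442, 0.0649]
eef_rot: [0.993, 0.117, -0.001, 0.0]
contact_force: [-0.4, -0.3, -1.1]
opening: 0.685
finger_force: 0.0
```

Request:
send_rows:
  motion:
    - {"x":0,"y":0,"z":0,"rx":0,"ry":0,"rz":0,"jaw":0}
    - {"x":0,"y":0,"z":0,"rx":0,"ry":0,"rz":0,"jaw":0}
    - {"x":0,"y":0,"z":0,"rx":0,"ry":0,"rz":0,"jaw":0}
    - {"x":0,"y":0,"z":0,"rx":0,"ry":0,"rz":0,"jaw":0}
    - {"x":0,"y":0,"z":0,"rx":0,"ry":0,"rz":0,"jaw":0}
  grip_force: 20

```text
clock: 4.2
tool_pos: [0.5469, 0.0444, 0.0661]
eef_rot: [0.993, 0.117, 0.0, 0.0]
contact_force: [0.8, 0.2, 0.1]
opening: 0.252
finger_force: 0.4
```

Request:
send_rows:
  motion:
    - {"x":0,"y":0,"z":0,"rx":0,"ry":0,"rz":0,"jaw":0}
    - {"x":0,"y":0,"z":0,"rx":0,"ry":0,"rz":0,"jaw":0}
    - {"x":0,"y":0,"z":0,"rx":0,"ry":0,"rz":0,"jaw":0}
    - {"x":0,"y":0,"z":-1,"rx":0,"ry":0,"rz":0,"jaw":0}
    - {"x":0,"y":0,"z":-2,"rx":0,"ry":0,"rz":0,"jaw":0}

```text
clock: 4.7
tool_pos: [0.5454, 0.0444, 0.0951]
eef_rot: [0.993, 0.117, -0.002, 0.0]
contact_force: [0.1, 0.4, -1.2]
opening: 0.201
finger_force: 19.9
```

Request:
send_rows:
  motion:
    - {"x":0,"y":0,"z":-4,"rx":0,"ry":0,"rz":0,"jaw":0}
    - {"x":0,"y":0,"z":-4,"rx":0,"ry":0,"rz":0,"jaw":0}
    - {"x":0,"y":0,"z":-2,"rx":0,"ry":0,"rz":0,"jaw":0}
    - {"x":0,"y":0,"z":-1,"rx":0,"ry":0,"rz":0,"jaw":0}
    - {"x":0,"y":0,"z":0,"rx":0,"ry":0,"rz":0,"jaw":0}

```text
clock: 5.2
tool_pos: [0.5471, 0.0445, 0.2068]
eef_rot: [0.993, 0.117, 0.001, -0.0]
contact_force: [-0.3, 0.5, -1.7]
opening: 0.21
finger_force: 19.9
```

```bash
python3 - <<'E'
from h import *
plan(.562,-.255,.20)
d=load("top0"); H=hsv(d); m=cv2.inRange(H,(0,0,150),(180,45,255)); m[:,:375]=0; m[:,465:]=0; m[:175]=0; m[270:]=0
for c in blobs(m,500): print(rect(d,c,.03)); print(pt(d,cv2.boxPoints(cv2.minAreaRect(c.astype(np.float32))),.03)[:,:2].round(3).tolist())
E
```

```text
at [0.5471 0.0445 0.2068] yaw 13.45 tilt 0.12 t 5.2 | turn rz -0.0 shift cm [-5.52 29.47  0.68] F [-0.3  0.5 -1.7] open 0.21 ff 19.9
[ 484.6 -320.7  250.1  225.2    2.6]
[[0.604, -0.204], [0.619, -0.44], [0.368, -0.437], [0.354, -0.211]]
```

Request:
send_rows:
  motion:
    - {"x":-0.3,"y":1.5,"z":0,"rx":0,"ry":0,"rz":0,"jaw":0}
    - {"x":-0.6,"y":3,"z":0,"rx":0,"ry":0,"rz":0,"jaw":0}
    - {"x":-0.7,"y":4,"z":0,"rx":0,"ry":0,"rz":0,"jaw":0}
    - {"x":-0.8,"y":4.2,"z":0,"rx":0,"ry":0,"rz":0,"jaw":0}
    - {"x":-0.8,"y":4.2,"z":0,"rx":0,"ry":0,"rz":0,"jaw":0}

```text
clock: 5.7
tool_pos: [0.5534, -0.1302, 0.2038]
eef_rot: [0.993, 0.117, -0.002, -0.0]
contact_force: [0.9, 0.1, -0.5]
opening: 0.204
finger_force: 19.9
```

Request:
send_rows:
  motion:
    - {"x":-0.8,"y":4.2,"z":0,"rx":0,"ry":0,"rz":0,"jaw":0}
    - {"x":-0.7,"y":4,"z":0,"rx":0,"ry":0,"rz":0,"jaw":0}
    - {"x":-0.5,"y":2.7,"z":0,"rx":0,"ry":0,"rz":0,"jaw":0}
    - {"x":-0.3,"y":1.2,"z":0,"rx":0,"ry":0,"rz":0,"jaw":0}
    - {"x":0,"y":0.5,"z":0,"rx":0,"ry":0,"rz":0,"jaw":0}

```text
clock: 6.2
tool_pos: [0.5602, -0.257, 0.2041]
eef_rot: [0.993, 0.116, -0.002, -0.0]
contact_force: [-0.2, 1.0, -0.6]
opening: 0.202
finger_force: 19.9
```

Request:
send_rows:
  motion:
    - {"x":0,"y":0,"z":0,"rx":0,"ry":0,"rz":0,"jaw":0}
    - {"x":0,"y":0,"z":0,"rx":0,"ry":0,"rz":0,"jaw":0}
    - {"x":0,"y":0,"z":0,"rx":0,"ry":0,"rz":0,"jaw":0}
    - {"x":0,"y":0,"z":0,"rx":0,"ry":0,"rz":0,"jaw":0}
    - {"x":0,"y":0,"z":0,"rx":0,"ry":0,"rz":0,"jaw":0}

```text
clock: 6.7
tool_pos: [0.562, -0.2545, 0.2059]
eef_rot: [0.993, 0.118, 0.0, -0.0]
contact_force: [-0.5, 0.6, -0.8]
opening: 0.205
finger_force: 19.9
```

```bash
python3 - <<'E'
from h import *
plan(.562,-.255,.059); d=snap("wrist","w3"); print(px(d,[.562,-.255,.01]))
E
```

```text
at [ 0.562  -0.2545  0.2059] yaw 13.53 tilt 0.01 t 6.7 | turn rz -0.0 shift cm [-1.000e-02  4.000e-02  1.469e+01] F [-0.5  0.6 -0.8] open 0.21 ff 19.9
[[315.26209388 172.70849082]]
```

View pics/w3.png

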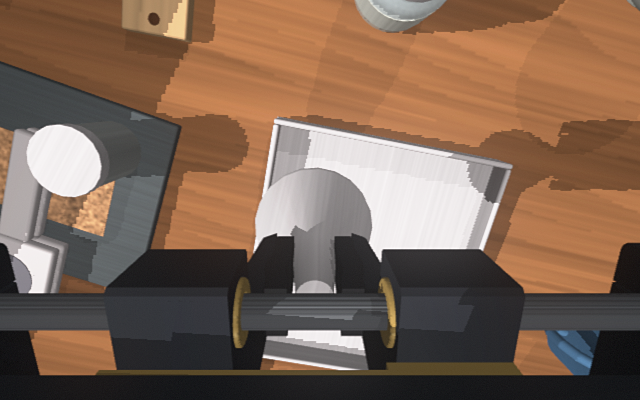

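```bash
python3 - <<'E'
from h import *
d=load("w3"); print(pt(d,[(277,120),(511,165),(262,190),(262,357)],.03).round(4))
E
```

```text
[[ 0.6038 -0.2103  0.03  ]
 [ 0.6145 -0.4247  0.03  ]
 [ 0.5386 -0.2099  0.03  ]
 [ 0.3584 -0.246   0.03  ]]
```

Request:
send_rows:
  motion:
    - {"x":-0.4,"y":0.4,"z":2,"rx":0,"ry":0,"rz":0,"jaw":0}
    - {"x":0,"y":0,"z":3.5,"rx":0,"ry":0,"rz":0,"jaw":0}
    - {"x":0,"y":0,"z":3.5,"rx":0,"ry":0,"rz":0,"jaw":0}
    - {"x":0,"y":0,"z":2.5,"rx":0,"ry":0,"rz":0,"jaw":0}
    - {"x":0,"y":0,"z":1.5,"rx":0,"ry":0,"rz":0,"jaw":0}

```text
clock: 7.25
tool_pos: [0.5579, -0.2596, 0.0737]
eef_rot: [0.993, 0.117, -0.001, -0.001]
contact_force: [-1.0, 0.0, -0.0]
opening: 0.203
finger_force: 19.9
```

Request:
send_rows:
  motion:
    - {"x":0,"y":0,"z":0.8,"rx":0,"ry":0,"rz":0,"jaw":0}
    - {"x":0,"y":0,"z":0.5,"rx":0,"ry":0,"rz":0,"jaw":0}
    - {"x":0,"y":0,"z":0.3,"rx":0,"ry":0,"rz":0,"jaw":0}
    - {"x":0,"y":0,"z":0,"rx":0,"ry":0,"rz":0,"jaw":0}
    - {"x":0,"y":0,"z":0,"rx":0,"ry":0,"rz":0,"jaw":0}

```text
clock: 7.75
tool_pos: [0.5594, -0.2604, 0.0606]
eef_rot: [0.993, 0.117, 0.001, 0.0]
contact_force: [0.0, 0.3, -0.0]
opening: 0.205
finger_force: 19.9
```

Request:
send_rows:
  motion:
    - {"x":0,"y":0,"z":0,"rx":0,"ry":0,"rz":0,"jaw":3}
    - {"x":0,"y":0,"z":0,"rx":0,"ry":0,"rz":0,"jaw":6}
    - {"x":0,"y":0,"z":0,"rx":0,"ry":0,"rz":0,"jaw":6}
    - {"x":0,"y":0,"z":0,"rx":0,"ry":0,"rz":0,"jaw":6}
    - {"x":0,"y":0,"z":-1,"rx":0,"ry":0,"rz":0,"jaw":6}

```text
clock: 8.25
tool_pos: [0.558, -0.2598, 0.069]
eef_rot: [0.993, 0.117, -0.001, -0.001]
contact_force: [-0.6, 1.0, 0.1]
opening: 0.634
finger_force: 0.0
```

Request:
send_rows:
  motion:
    - {"x":0,"y":0,"z":-3,"rx":0,"ry":0,"rz":0,"jaw":8.8}
    - {"x":0,"y":0,"z":-4,"rx":0,"ry":0,"rz":0,"jaw":8.8}
    - {"x":0,"y":0,"z":-4,"rx":0,"ry":0,"rz":0,"jaw":8.8}
    - {"x":0,"y":0,"z":-1.5,"rx":0,"ry":0,"rz":0,"jaw":8.8}
    - {"x":0,"y":0,"z":-0.5,"rx":0,"ry":0,"rz":0,"jaw":8.8}

```text
clock: 8.75
tool_pos: [0.5601, -0.2606, 0.2028]
eef_rot: [0.993, 0.117, 0.002, 0.001]
contact_force: [-0.0, 0.2, -0.4]
opening: 0.998
finger_force: 0.0
```

```bash
python3 - <<'E'
from h import *
plan(.540,-.062,.2,83)
d=snap("top","t1")
E
```

```text
at [ 0.5601 -0.2606  0.2028] yaw 13.44 tilt 0.29 t 8.75 | turn rz -1.214 shift cm [19.47 -4.42  0.28] F [-0.   0.2 -0.4] open 1.0 ff 0.0
```

Request:
send_rows:
  motion:
    - {"x":0,"y":0,"z":0,"rx":0,"ry":0,"rz":-0.15,"jaw":8.8}
    - {"x":0,"y":0,"z":0,"rx":0,"ry":0,"rz":-0.15,"jaw":8.8}
    - {"x":0,"y":0,"z":0,"rx":0,"ry":0,"rz":-0.15,"jaw":8.8}
    - {"x":0,"y":0,"z":0,"rx":0,"ry":0,"rz":-0.15,"jaw":8.8}
    - {"x":0,"y":0,"z":0,"rx":0,"ry":0,"rz":-0.15,"jaw":8.8}

```text
clock: 9.3
tool_pos: [0.5579, -0.2598, 0.1982]
eef_rot: [0.88, 0.476, -0.001, -0.001]
contact_force: [-0.4, -0.9, -0.1]
opening: 0.998
finger_force: 0.0
```

Request:
send_rows:
  motion:
    - {"x":0,"y":0,"z":0,"rx":0,"ry":0,"rz":-0.15,"jaw":8.8}
    - {"x":0,"y":0,"z":0,"rx":0,"ry":0,"rz":-0.15,"jaw":8.8}
    - {"x":0,"y":0,"z":0,"rx":0,"ry":0,"rz":-0.15,"jaw":8.8}
    - {"x":1.5,"y":-0.3,"z":0.5,"rx":0,"ry":0,"rz":0,"jaw":8.8}
    - {"x":3,"y":-0.7,"z":1,"rx":0,"ry":0,"rz":0,"jaw":8.8}

```text
clock: 9.8
tool_pos: [0.5544, -0.2167, 0.1833]
eef_rot: [0.755, 0.655, -0.001, 0.0]
contact_force: [0.1, 1.2, -0.7]
opening: 1.001
finger_force: 0.0
```

Request:
send_rows:
  motion:
    - {"x":4,"y":-1,"z":1,"rx":0,"ry":0,"rz":0,"jaw":8.8}
    - {"x":4,"y":-1,"z":1,"rx":0,"ry":0,"rz":0,"jaw":8.8}
    - {"x":3,"y":-0.7,"z":0.5,"rx":0,"ry":0,"rz":0,"jaw":8.8}
    - {"x":2.5,"y":-0.4,"z":0.5,"rx":0,"ry":0,"rz":0,"jaw":8.8}
    - {"x":1.5,"y":-0.3,"z":0.5,"rx":0,"ry":0,"rz":0,"jaw":8.8}

```text
clock: 10.3
tool_pos: [0.5406, -0.058, 0.1485]
eef_rot: [0.752, 0.659, -0.0, -0.001]
contact_force: [0.2, -0.3, -0.7]
opening: 1.001
finger_force: 0.0
```

Request:
send_rows:
  motion:
    - {"x":0,"y":0,"z":0,"rx":0,"ry":0,"rz":0,"jaw":8.8}
    - {"x":0,"y":0,"z":0,"rx":0,"ry":0,"rz":0,"jaw":8.8}
    - {"x":0,"y":0,"z":0,"rx":0,"ry":0,"rz":0,"jaw":8.8}
    - {"x":0,"y":0,"z":0,"rx":0,"ry":0,"rz":0,"jaw":8.8}
    - {"x":0,"y":0,"z":0,"rx":0,"ry":0,"rz":0,"jaw":8.8}

```text
clock: 10.8
tool_pos: [0.5417, -0.0621, 0.1498]
eef_rot: [0.754, 0.657, -0.0, 0.0]
contact_force: [-0.3, 0.1, -0.2]
opening: 1.0
finger_force: 0.0
```

```bash
python3 - <<'E'
from h import *
plan(.540,-.062,.05); d=snap("wrist","w4")
t=cv2.resize(load("t1")["img"][110:290,185:470],(640,404)); cv2.imwrite("pics/m1.png",cv2.resize(np.vstack([t,d["img"]]),None,fx=.74,fy=.74)[:,:,::-1])
H=hsv(d); w=cv2.inRange(H,(0,0,200),(180,30,255))
for c in blobs(w,300):
    (u,v),r=cv2.minEnclosingCircle(c.astype(np.float32)); print(u,v,r,pt(d,(u,v),.078)[0].round(4))
print(px(d,[.540,-.062,.078]))
E
```

```text
at [ 0.5417 -0.0621  0.1498] yaw 82.11 tilt 0.03 t 10.8 | turn rz -0.0 shift cm [-0.02 -0.17  9.98] F [-0.3  0.1 -0.2] open 1.0 ff 0.0
268.0 367.0 52.469139099121094 [ 0.4932 -0.1715  0.078 ]
310.7159118652344 214.5 44.354698181152344 [ 0.5394 -0.0619  0.078 ]
94.5 136.0 70.67718505859375 [0.4201 0.0037 0.078 ]
[[311.6286063  214.60388979]]
```

View pics/m1.png

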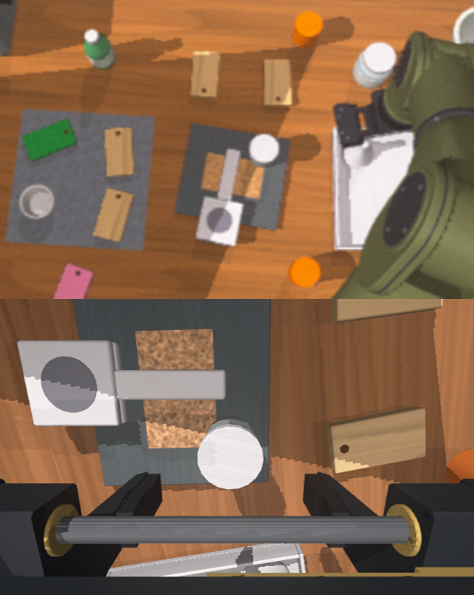

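Tin lid measured at (0.539,−0.062), centred. The funnel stands in the tray. Grip and carry the tin.

Request:
send_rows:
  motion:
    - {"x":0,"y":-0.2,"z":2,"rx":0,"ry":0,"rz":0,"jaw":8.8}
    - {"x":0,"y":0,"z":3.5,"rx":0,"ry":0,"rz":0,"jaw":8.8}
    - {"x":0,"y":0,"z":3,"rx":0,"ry":0,"rz":0,"jaw":8.8}
    - {"x":0,"y":0,"z":1.5,"rx":0,"ry":0,"rz":0,"jaw":8.8}
    - {"x":0,"y":0,"z":0,"rx":0,"ry":0,"rz":0,"jaw":8.8}

```text
clock: 11.35
tool_pos: [0.5384, -0.0609, 0.0479]
eef_rot: [0.753, 0.657, -0.002, -0.001]
contact_force: [-0.7, 0.0, 0.3]
opening: 1.002
finger_force: 0.0
```

Request:
send_rows:
  motion:
    - {"x":0,"y":0,"z":0,"rx":0,"ry":0,"rz":0,"jaw":4}
    - {"x":0,"y":0,"z":0,"rx":0,"ry":0,"rz":0,"jaw":4}
    - {"x":0,"y":0,"z":0,"rx":0,"ry":0,"rz":0,"jaw":4}
    - {"x":0,"y":0,"z":0,"rx":0,"ry":0,"rz":0,"jaw":4}
    - {"x":0,"y":0,"z":0,"rx":0,"ry":0,"rz":0,"jaw":4}
  grip_force: 15

```text
clock: 11.85
tool_pos: [0.5402, -0.0608, 0.0504]
eef_rot: [0.754, 0.657, 0.0, 0.0]
contact_force: [0.3, -0.3, 4.1]
opening: 0.608
finger_force: 15.0
```

Request:
send_rows:
  motion:
    - {"x":0,"y":0,"z":0,"rx":0,"ry":0,"rz":0,"jaw":4}
    - {"x":0,"y":0,"z":-1,"rx":0,"ry":0,"rz":0,"jaw":4}
    - {"x":0,"y":0,"z":-3,"rx":0,"ry":0,"rz":0,"jaw":4}
    - {"x":0,"y":0,"z":-4,"rx":0,"ry":0,"rz":0,"jaw":4}
    - {"x":0,"y":0,"z":-3,"rx":0,"ry":0,"rz":0,"jaw":4}

```text
clock: 12.35
tool_pos: [0.5397, -0.0605, 0.1619]
eef_rot: [0.753, 0.658, 0.0, 0.0]
contact_force: [0.2, -0.6, -0.3]
opening: 0.607
finger_force: 15.0
```

Request:
send_rows:
  motion:
    - {"x":-2,"y":-0.8,"z":-1,"rx":0,"ry":0,"rz":0,"jaw":4}
    - {"x":-3,"y":-1.3,"z":0,"rx":0,"ry":0,"rz":0,"jaw":4}
    - {"x":-4,"y":-1.6,"z":0,"rx":0,"ry":0,"rz":0,"jaw":4}
    - {"x":-4,"y":-1.6,"z":0,"rx":0,"ry":0,"rz":0,"jaw":4}
    - {"x":-4,"y":-1.6,"z":0,"rx":0,"ry":0,"rz":0,"jaw":4}

```text
clock: 12.85
tool_pos: [0.4471, -0.221, 0.1702]
eef_rot: [0.753, 0.658, -0.0, 0.0]
contact_force: [1.2, -1.1, -1.5]
opening: 0.608
finger_force: 15.0
```

Request:
send_rows:
  motion:
    - {"x":-2.8,"y":-1.3,"z":0,"rx":0,"ry":0,"rz":0,"jaw":4}
    - {"x":-1.5,"y":-0.7,"z":0,"rx":0,"ry":0,"rz":0,"jaw":4}
    - {"x":-0.5,"y":-0.2,"z":0,"rx":0,"ry":0,"rz":0,"jaw":4}
    - {"x":0,"y":0,"z":0,"rx":0,"ry":0,"rz":0,"jaw":4}
    - {"x":0,"y":0,"z":0,"rx":0,"ry":0,"rz":0,"jaw":4}

```text
clock: 13.35
tool_pos: [0.421, -0.2631, 0.17]
eef_rot: [0.753, 0.658, 0.001, 0.0]
contact_force: [-0.5, -0.6, -0.8]
opening: 0.608
finger_force: 15.0
```

```bash
python3 - <<'E'
from h import *
plan(.4197,-.265,.044); d=snap("wrist","w5")
E
```

```text
at [ 0.421  -0.2631  0.17  ] yaw 82.31 tilt 0.08 t 13.35 | turn rz -0.0 shift cm [-0.2  -0.11 12.6 ] F [-0.5 -0.6 -0.8] open 0.61 ff 15.0
```

View pics/w5.png

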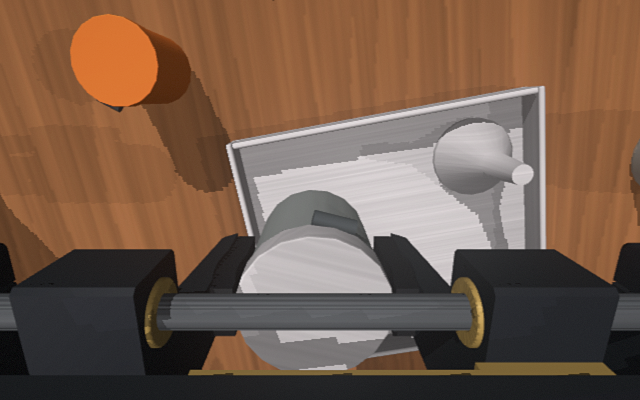

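Funnel upright at (475,158) in the tray; the tin is clear of it. Lower and release.

Request:
send_rows:
  motion:
    - {"x":-0.2,"y":0.3,"z":2,"rx":0,"ry":0,"rz":0,"jaw":4}
    - {"x":0,"y":0,"z":3.5,"rx":0,"ry":0,"rz":0,"jaw":4}
    - {"x":0,"y":0,"z":3.2,"rx":0,"ry":0,"rz":0,"jaw":4}
    - {"x":0,"y":0,"z":2,"rx":0,"ry":0,"rz":0,"jaw":4}
    - {"x":0,"y":0,"z":1,"rx":0,"ry":0,"rz":0,"jaw":4}

```text
clock: 13.9
tool_pos: [0.4231, -0.265, 0.0512]
eef_rot: [0.753, 0.659, -0.0, -0.001]
contact_force: [0.4, 0.6, -0.5]
opening: 0.609
finger_force: 15.0
```

Request:
send_rows:
  motion:
    - {"x":0,"y":0,"z":0.6,"rx":0,"ry":0,"rz":0,"jaw":4}
    - {"x":0,"y":0,"z":0.3,"rx":0,"ry":0,"rz":0,"jaw":4}
    - {"x":0,"y":0,"z":0,"rx":0,"ry":0,"rz":0,"jaw":4}
    - {"x":0,"y":0,"z":0,"rx":0,"ry":0,"rz":0,"jaw":4}
    - {"x":0,"y":0,"z":0,"rx":0,"ry":0,"rz":0,"jaw":4}

```text
clock: 14.4
tool_pos: [0.4231, -0.267, 0.0444]
eef_rot: [0.754, 0.657, 0.0, 0.001]
contact_force: [0.4, 0.5, -0.6]
opening: 0.607
finger_force: 15.0
```

Request:
send_rows:
  motion:
    - {"x":0,"y":0,"z":0,"rx":0,"ry":0,"rz":0,"jaw":6.4}
    - {"x":0,"y":0,"z":0,"rx":0,"ry":0,"rz":0,"jaw":6.4}
    - {"x":0,"y":0,"z":0,"rx":0,"ry":0,"rz":0,"jaw":6.4}
    - {"x":0,"y":0,"z":-0.5,"rx":0,"ry":0,"rz":0,"jaw":6.4}
    - {"x":0,"y":0,"z":-1.5,"rx":0,"ry":0,"rz":0,"jaw":6.4}

```text
clock: 14.9
tool_pos: [0.4221, -0.2664, 0.0634]
eef_rot: [0.753, 0.658, -0.001, -0.001]
contact_force: [-0.1, -0.2, -0.1]
opening: 0.727
finger_force: 0.0
```

Request:
send_rows:
  motion:
    - {"x":0,"y":0,"z":-3,"rx":0,"ry":0,"rz":0,"jaw":6.4}
    - {"x":0,"y":0,"z":-4,"rx":0,"ry":0,"rz":0,"jaw":8.8}
    - {"x":0,"y":0,"z":-4,"rx":0,"ry":0,"rz":0,"jaw":8.8}
    - {"x":0,"y":0,"z":-2,"rx":0,"ry":0,"rz":0,"jaw":8.8}
    - {"x":0,"y":0,"z":-1,"rx":0,"ry":0,"rz":0,"jaw":8.8}

```text
clock: 15.4
tool_pos: [0.4233, -0.2671, 0.206]
eef_rot: [0.754, 0.657, 0.001, 0.002]
contact_force: [0.1, -0.5, 0.6]
opening: 0.996
finger_force: 0.0
```

```bash
python3 - <<'E'
from h import *
plan(.453,.008,.25,-7.8)
E
```

```text
at [ 0.4233 -0.2671  0.206 ] yaw 82.19 tilt 0.19 t 15.4 | turn rz 1.571 shift cm [ -0.79 -27.66  -4.4 ] F [ 0.1 -0.5  0.6] open 1.0 ff 0.0
```

Request:
send_rows:
  motion:
    - {"x":0,"y":0,"z":0,"rx":0,"ry":0,"rz":0.15,"jaw":8.8}
    - {"x":0,"y":0,"z":0,"rx":0,"ry":0,"rz":0.15,"jaw":8.8}
    - {"x":0,"y":0,"z":0,"rx":0,"ry":0,"rz":0.15,"jaw":8.8}
    - {"x":0,"y":0,"z":0,"rx":0,"ry":0,"rz":0.15,"jaw":8.8}
    - {"x":0,"y":0,"z":0,"rx":0,"ry":0,"rz":0.15,"jaw":8.8}

```text
clock: 15.9
tool_pos: [0.4221, -0.2665, 0.2031]
eef_rot: [0.943, 0.333, -0.001, -0.001]
contact_force: [0.3, -0.5, -0.0]
opening: 1.001
finger_force: 0.0
```

Request:
send_rows:
  motion:
    - {"x":0,"y":0,"z":0,"rx":0,"ry":0,"rz":0.15,"jaw":8.8}
    - {"x":0,"y":0,"z":0,"rx":0,"ry":0,"rz":0.15,"jaw":8.8}
    - {"x":0,"y":0,"z":0,"rx":0,"ry":0,"rz":0.15,"jaw":8.8}
    - {"x":0,"y":0,"z":0,"rx":0,"ry":0,"rz":0.15,"jaw":8.8}
    - {"x":0,"y":0,"z":0,"rx":0,"ry":0,"rz":0.15,"jaw":8.8}

```text
clock: 16.4
tool_pos: [0.4221, -0.2664, 0.2031]
eef_rot: [0.999, -0.036, -0.001, -0.0]
contact_force: [-0.7, 0.4, 0.5]
opening: 1.0
finger_force: 0.0
```

Request:
send_rows:
  motion:
    - {"x":0,"y":0,"z":0,"rx":0,"ry":0,"rz":0.07,"jaw":8.8}
    - {"x":0,"y":-2,"z":0,"rx":0,"ry":0,"rz":0,"jaw":8.8}
    - {"x":0,"y":-3.5,"z":0,"rx":0,"ry":0,"rz":0,"jaw":8.8}
    - {"x":-0.2,"y":-4.5,"z":0,"rx":0,"ry":0,"rz":0,"jaw":8.8}
    - {"x":-0.2,"y":-4.5,"z":0,"rx":0,"ry":0,"rz":0,"jaw":8.8}

```text
clock: 16.9
tool_pos: [0.4377, -0.1214, 0.2032]
eef_rot: [0.998, -0.068, -0.001, 0.0]
contact_force: [0.9, 0.7, -0.2]
opening: 0.999
finger_force: 0.0
```

Request:
send_rows:
  motion:
    - {"x":0,"y":-4.5,"z":0,"rx":0,"ry":0,"rz":0,"jaw":8.8}
    - {"x":0,"y":-4,"z":0,"rx":0,"ry":0,"rz":0,"jaw":8.8}
    - {"x":0,"y":-3,"z":0,"rx":0,"ry":0,"rz":0,"jaw":8.8}
    - {"x":0,"y":-1.3,"z":0,"rx":0,"ry":0,"rz":0,"jaw":8.8}
    - {"x":0,"y":-0.5,"z":0,"rx":0,"ry":0,"rz":0,"jaw":8.8}

```text
clock: 17.4
tool_pos: [0.4559, 0.0113, 0.2032]
eef_rot: [0.998, -0.066, -0.001, -0.0]
contact_force: [-0.3, -0.7, -0.2]
opening: 1.0
finger_force: 0.0
```

Request:
send_rows:
  motion:
    - {"x":0,"y":0,"z":0,"rx":0,"ry":0,"rz":0,"jaw":8.8}
    - {"x":0,"y":0,"z":0,"rx":0,"ry":0,"rz":0,"jaw":8.8}
    - {"x":0,"y":0,"z":0,"rx":0,"ry":0,"rz":0,"jaw":8.8}
    - {"x":0,"y":0,"z":0,"rx":0,"ry":0,"rz":0,"jaw":8.8}
    - {"x":0,"y":0,"z":0,"rx":0,"ry":0,"rz":0,"jaw":8.8}

```text
clock: 17.9
tool_pos: [0.4562, 0.0086, 0.2037]
eef_rot: [0.998, -0.068, -0.0, 0.0]
contact_force: [0.2, -0.2, 0.1]
opening: 1.002
finger_force: 0.0
```

```bash
python3 - <<'E'
from h import *
plan(.4563,.0083,.026,-7.8); d=snap("wrist","w6"); t=snap("top","t2")
t=cv2.resize(t["img"][110:290,185:470],(640,404)); cv2.imwrite("pics/m2.png",cv2.resize(np.vstack([t,d["img"]]),None,fx=.74,fy=.74)[:,:,::-1])
E
```

```text
at [0.4562 0.0086 0.2037] yaw -7.82 tilt 0.02 t 17.9 | turn rz -0.0 shift cm [ 0.02  0.03 17.77] F [ 0.2 -0.2  0.1] open 1.0 ff 0.0
```

View pics/m2.png

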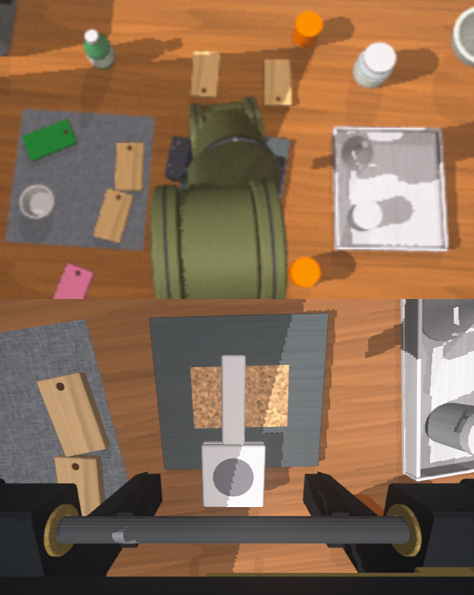

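The tin and funnel stand upright in the tray. The board on the mat at (118,152) has been knocked to about (129,165), so I'll measure it fresh later. The handle is aligned with the jaws. Descend and grip.

Request:
send_rows:
  motion:
    - {"x":0,"y":0,"z":3,"rx":0,"ry":0,"rz":0,"jaw":7}
    - {"x":0,"y":0,"z":4,"rx":0,"ry":0,"rz":0,"jaw":7}
    - {"x":0,"y":0,"z":4,"rx":0,"ry":0,"rz":0,"jaw":7}
    - {"x":0,"y":0,"z":3,"rx":0,"ry":0,"rz":0,"jaw":7}
    - {"x":0,"y":0,"z":1.5,"rx":0,"ry":0,"rz":0,"jaw":7}

```text
clock: 18.5
tool_pos: [0.4553, 0.0092, 0.0463]
eef_rot: [0.998, -0.067, -0.001, 0.0]
contact_force: [0.5, 0.0, 1.0]
opening: 0.795
finger_force: 0.0
```

Request:
send_rows:
  motion:
    - {"x":0,"y":0,"z":1,"rx":0,"ry":0,"rz":0,"jaw":7}
    - {"x":0,"y":0,"z":0.7,"rx":0,"ry":0,"rz":0,"jaw":7}
    - {"x":0,"y":0,"z":0.5,"rx":0,"ry":0,"rz":0,"jaw":7}
    - {"x":0,"y":0,"z":0,"rx":0,"ry":0,"rz":0,"jaw":7}
    - {"x":0,"y":0,"z":0,"rx":0,"ry":0,"rz":0,"jaw":7}

```text
clock: 19.0
tool_pos: [0.46, 0.0092, 0.0298]
eef_rot: [0.998, -0.068, -0.003, 0.0]
contact_force: [0.2, -0.4, 0.0]
opening: 0.794
finger_force: 0.0
```

Request:
send_rows:
  motion:
    - {"x":0,"y":0,"z":0,"rx":0,"ry":0,"rz":0,"jaw":1}
    - {"x":0,"y":0,"z":0,"rx":0,"ry":0,"rz":0,"jaw":1}
    - {"x":0,"y":0,"z":0,"rx":0,"ry":0,"rz":0,"jaw":1}
    - {"x":0,"y":0,"z":0,"rx":0,"ry":0,"rz":0,"jaw":1}
    - {"x":0,"y":0,"z":0,"rx":0,"ry":0,"rz":0,"jaw":1}
  grip_force: 45

```text
clock: 19.5
tool_pos: [0.4597, 0.0093, 0.0295]
eef_rot: [0.998, -0.068, -0.003, 0.0]
contact_force: [0.6, -2.4, -0.2]
opening: 0.363
finger_force: 1.9
```

Request:
send_rows:
  motion:
    - {"x":0,"y":0,"z":0,"rx":0,"ry":0,"rz":0,"jaw":1}
    - {"x":0,"y":0,"z":0,"rx":0,"ry":0,"rz":0,"jaw":1}
    - {"x":0,"y":0,"z":-0.5,"rx":0,"ry":0,"rz":0,"jaw":1}
    - {"x":0,"y":0,"z":-1,"rx":0,"ry":0,"rz":0,"jaw":1}
    - {"x":0,"y":0,"z":-2,"rx":0,"ry":0,"rz":0,"jaw":1}

```text
clock: 20.0
tool_pos: [0.4593, 0.0096, 0.0645]
eef_rot: [0.998, -0.067, -0.004, 0.0]
contact_force: [-0.0, 0.1, -2.3]
opening: 0.312
finger_force: 45.0
```

Request:
send_rows:
  motion:
    - {"x":0,"y":0,"z":-3,"rx":0,"ry":0,"rz":0,"jaw":1}
    - {"x":0,"y":0,"z":-4,"rx":0,"ry":0,"rz":0,"jaw":1}
    - {"x":0,"y":0,"z":-4,"rx":0,"ry":0,"rz":0,"jaw":1}
    - {"x":0,"y":0,"z":-2,"rx":0,"ry":0,"rz":0,"jaw":1}
    - {"x":0,"y":0,"z":-1,"rx":0,"ry":0,"rz":0,"jaw":1}

```text
clock: 20.5
tool_pos: [0.4613, 0.0094, 0.2069]
eef_rot: [0.998, -0.068, -0.001, 0.0]
contact_force: [0.4, 0.2, -2.4]
opening: 0.313
finger_force: 45.0
```

```bash
python3 - <<'E'
from h import *
plan(None,None,.2,2.7)
d=snap("wrist","w7"); t=snap("scene","s1")
cv2.imwrite("pics/m3.png",cv2.resize(np.vstack([cv2.resize(t["img"][120:280,180:434],(640,404)),d["img"]]),None,fx=.74,fy=.74)[:,:,::-1])
E
```

```text
at [0.4613 0.0094 0.2069] yaw -7.75 tilt 0.16 t 20.5 | turn rz -0.182 shift cm [0.   0.   0.69] F [ 0.4  0.2 -2.4] open 0.31 ff 45.0
```

View pics/m3.png

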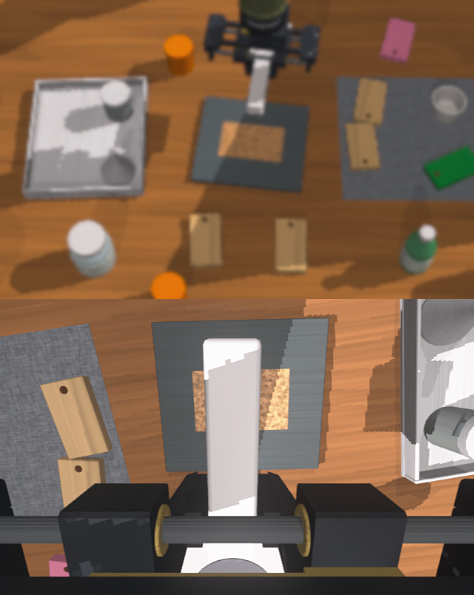

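The tostonera is held level, and the slab is clear. Carry it to the tray.

Request:
send_rows:
  motion:
    - {"x":0,"y":0,"z":0,"rx":0,"ry":0,"rz":-0.06,"jaw":1}
    - {"x":0,"y":0,"z":0,"rx":0,"ry":0,"rz":-0.07,"jaw":1}
    - {"x":0,"y":0,"z":0,"rx":0,"ry":0,"rz":-0.05,"jaw":1}
    - {"x":0.1,"y":1.5,"z":0,"rx":0,"ry":0,"rz":0,"jaw":1}
    - {"x":0.2,"y":2.7,"z":0,"rx":0,"ry":0,"rz":0,"jaw":1}

```text
clock: 21.1
tool_pos: [0.4648, -0.0307, 0.2029]
eef_rot: [1.0, 0.025, -0.005, -0.001]
contact_force: [-0.1, -0.3, -2.8]
opening: 0.315
finger_force: 45.0
```

Request:
send_rows:
  motion:
    - {"x":0.2,"y":4,"z":0,"rx":0,"ry":0,"rz":0,"jaw":1}
    - {"x":0.2,"y":4,"z":0,"rx":0,"ry":0,"rz":0,"jaw":1}
    - {"x":0.2,"y":4,"z":0,"rx":0,"ry":0,"rz":0,"jaw":1}
    - {"x":0.2,"y":4,"z":0,"rx":0,"ry":0,"rz":0,"jaw":1}
    - {"x":0.2,"y":4,"z":0,"rx":0,"ry":0,"rz":0,"jaw":1}

```text
clock: 21.6
tool_pos: [0.4835, -0.233, 0.2024]
eef_rot: [1.0, 0.023, -0.005, -0.001]
contact_force: [0.4, -0.3, -2.6]
opening: 0.312
finger_force: 45.0
```

Request:
send_rows:
  motion:
    - {"x":0.2,"y":4,"z":0,"rx":0,"ry":0,"rz":0,"jaw":1}
    - {"x":0.2,"y":4,"z":0,"rx":0,"ry":0,"rz":0,"jaw":1}
    - {"x":0.2,"y":3,"z":0,"rx":0,"ry":0,"rz":0,"jaw":1}
    - {"x":0.2,"y":2,"z":0,"rx":0,"ry":0,"rz":0,"jaw":1}
    - {"x":0.2,"y":1,"z":0,"rx":0,"ry":0,"rz":0,"jaw":1}

```text
clock: 22.1
tool_pos: [0.4992, -0.3733, 0.2018]
eef_rot: [1.0, 0.021, -0.005, -0.0]
contact_force: [0.7, 0.6, -2.3]
opening: 0.312
finger_force: 45.0
```

Request:
send_rows:
  motion:
    - {"x":0,"y":0,"z":0,"rx":0,"ry":0,"rz":0,"jaw":1}
    - {"x":0,"y":0,"z":0,"rx":0,"ry":0,"rz":0,"jaw":1}
    - {"x":0,"y":0,"z":0,"rx":0,"ry":0,"rz":0,"jaw":1}
    - {"x":0,"y":0,"z":0,"rx":0,"ry":0,"rz":0,"jaw":1}
    - {"x":0,"y":0,"z":0,"rx":0,"ry":0,"rz":0,"jaw":1}

```text
clock: 22.6
tool_pos: [0.5011, -0.3704, 0.2044]
eef_rot: [1.0, 0.023, -0.003, -0.0]
contact_force: [0.1, 0.1, -2.3]
opening: 0.313
finger_force: 45.0
```

```bash
python3 - <<'E'
from h import *
plan(.5018,-.3712,.0235,2.7); d=snap("wrist","w8")
E
```

```text
at [ 0.5011 -0.3704  0.2044] yaw 2.64 tilt 0.37 t 22.6 | turn rz -0.001 shift cm [ 0.07  0.08 18.09] F [ 0.1  0.1 -2.3] open 0.31 ff 45.0
```

View pics/w8.png

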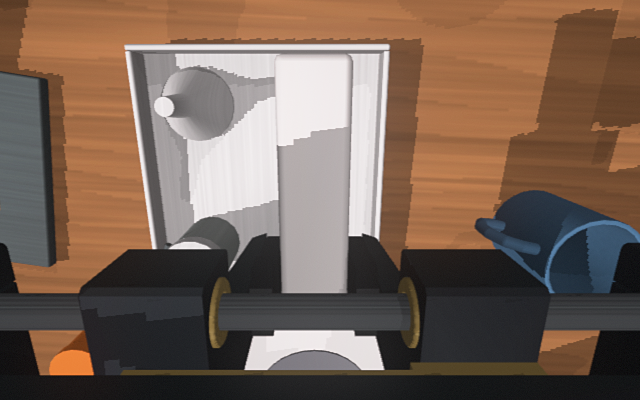

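Aligned in the tray, with the funnel at (195,105) and the tin at (205,245) clear. Lower and release.

Request:
send_rows:
  motion:
    - {"x":0.1,"y":0.1,"z":2.5,"rx":0,"ry":0,"rz":0,"jaw":1}
    - {"x":0,"y":0,"z":4,"rx":0,"ry":0,"rz":0,"jaw":1}
    - {"x":0,"y":0,"z":4,"rx":0,"ry":0,"rz":0,"jaw":1}
    - {"x":0,"y":0,"z":3.5,"rx":0,"ry":0,"rz":0,"jaw":1}
    - {"x":0,"y":0,"z":1.8,"rx":0,"ry":0,"rz":0,"jaw":1}

```text
clock: 23.15
tool_pos: [0.4994, -0.3711, 0.0432]
eef_rot: [1.0, 0.023, -0.005, -0.001]
contact_force: [0.1, -0.3, -1.8]
opening: 0.312
finger_force: 45.0
```

Request:
send_rows:
  motion:
    - {"x":0,"y":0,"z":1,"rx":0,"ry":0,"rz":0,"jaw":1}
    - {"x":0,"y":0,"z":0.6,"rx":0,"ry":0,"rz":0,"jaw":1}
    - {"x":0,"y":0,"z":0.4,"rx":0,"ry":0,"rz":0,"jaw":1}
    - {"x":0,"y":0,"z":0.3,"rx":0,"ry":0,"rz":0,"jaw":1}
    - {"x":0,"y":0,"z":0,"rx":0,"ry":0,"rz":0,"jaw":1}

```text
clock: 23.65
tool_pos: [0.5011, -0.3725, 0.0238]
eef_rot: [1.0, 0.022, -0.003, 0.0]
contact_force: [-0.3, -0.8, -3.4]
opening: 0.316
finger_force: 45.0
```

Request:
send_rows:
  motion:
    - {"x":0,"y":0,"z":0,"rx":0,"ry":0,"rz":0,"jaw":4.5}
    - {"x":0,"y":0,"z":0,"rx":0,"ry":0,"rz":0,"jaw":4.5}
    - {"x":0,"y":0,"z":0,"rx":0,"ry":0,"rz":0,"jaw":4.5}
    - {"x":0,"y":0,"z":-0.5,"rx":0,"ry":0,"rz":0,"jaw":4.5}
    - {"x":0,"y":0,"z":-1.5,"rx":0,"ry":0,"rz":0,"jaw":4.5}

```text
clock: 24.15
tool_pos: [0.5001, -0.3717, 0.043]
eef_rot: [1.0, 0.022, -0.004, -0.001]
contact_force: [1.5, 0.2, -0.2]
opening: 0.512
finger_force: 0.0
```

Request:
send_rows:
  motion:
    - {"x":0,"y":0,"z":-3,"rx":0,"ry":0,"rz":0,"jaw":4.5}
    - {"x":0,"y":0,"z":-4,"rx":0,"ry":0,"rz":0,"jaw":8.8}
    - {"x":0,"y":0,"z":-4,"rx":0,"ry":0,"rz":0,"jaw":8.8}
    - {"x":0,"y":0,"z":-4,"rx":0,"ry":0,"rz":0,"jaw":8.8}
    - {"x":0,"y":0,"z":-2,"rx":0,"ry":0,"rz":0,"jaw":8.8}

```text
clock: 24.65
tool_pos: [0.5036, -0.3729, 0.2185]
eef_rot: [1.0, 0.022, -0.0, 0.002]
contact_force: [-0.3, 0.2, 0.0]
opening: 0.851
finger_force: 0.0
```

```bash
python3 - <<'E'
from h import *
d=load("s1"); H=hsv(d)
def fit(d,roi,lo,hi,z,name,amin=100):
    m=cv2.inRange(hsv(d),lo,hi); k=np.zeros_like(m); k[roi[1]:roi[3],roi[0]:roi[2]]=1
    for c in blobs(m*k,amin): print(name,c.mean(0).round(),rect(d,c,z))
fit(d,(280,165,350,225),(5,100,90),(25,255,255),.012,"cork")
d7=load("w7"); fit(d7,(180,10,450,260),(0,0,20),(180,70,125),.012,"slab")
fit(d7,(240,80,400,180),(5,70,60),(25,255,255),.012,"cork7")
for n in("s1","t2"): fit(load(n),(0,0,640,400),(10,60,120),(22,145,255),.016,"board "+n)
plan(.7,.067,.2,0)
E
```

```text
cork [314. 195.] [490.9  -6.9 120.1  76.1  83.4]
cork [315. 196.] [482.6  -6.5 260.7 249.1 -89.1]
slab [426. 255.] [359.6 -92.8  49.4  10.1  82.3]
slab [203. 255.] [390.5 135.5  48.3  10.1  82.3]
slab [366. 249.] [376.2 -35.8  44.3  27.8  82.3]
slab [262. 249.] [391.5  76.7  44.2  27.8  82.3]
slab [363. 137.] [492.3  -5.1 208.3 189.5  83.7]
cork7 [269. 137.] [498.5  47.6  75.9  14.3  -6.4]
cork7 [371. 135.] [488.  -47.1  76.4  36.4  -6.7]
board s1 [569. 345.] [1.0016e+03 7.6500e+02 7.5600e+01 4.8700e+01 7.0000e-01]
board s1 [ 30. 257.] [ 745.4 -945.8  136.1   63.3   88.9]
board s1 [336. 251.] [708.2  66.1 103.   57.1  -1.3]
board s1 [290. 248.] [698.6 -87.9 103.1  58.5   4.2]
board s1 [618. 276.] [787.9 978.1 386.2  89.5  -4. ]
board s1 [ 10. 226.] [  635.3 -1055.3   136.2    56.6    63. ]
board s1 [ 60. 220.] [ 6.123e+02 -8.932e+02  1.166e+02  6.620e+01  2.000e-01]
board s1 [314. 195.] [491.4  -8.5 120.8  78.6  85.6]
board s1 [543. 191.] [463.8 826.4 123.4 120.    0.9]
board s1 [376. 186.] [446.4 216.1 207.1  68.   -8. ]
board s1 [130.  35.] [-352.6 -864.6  192.1   40.4   -0. ]
board s1 [41. 90.] [  -20.  -1097.   1296.2   449.2    20.9]
board t2 [588. 284.] [ 3.224e+02 -8.795e+02  2.890e+02  8.900e+01  2.000e-01]
board t2 [624. 312.] [ 244.7 -975.   544.5  123.1   -6.5]
board t2 [258. 225.] [447.5 216.5 208.   73.1  -8.9]
board t2 [ 87. 176.] [583.6 829.1 127.7 125.8  74. ]
board t2 [352. 160.] [696.6 -88.4  99.9  56.3   2.8]
board t2 [308. 155.] [705.2  67.1 103.   57.2  -1. ]
board t2 [ 42. 167.] [ 662.9 1030.4  561.7  254.    16.7]
at [ 0.5036 -0.3729  0.2185] yaw 2.56 tilt 0.21 t 24.65 | turn rz 0.045 shift cm [ 19.64 -43.99   1.85] F [-0.3  0.2  0. ] open 0.85 ff 0.0
```

All three items are in the tray. The cork measures 120×76 with its centre at (0.492,−0.0055) and its long side at 83.5°. Next, board A near (0.706,0.067).

Request:
send_rows:
  motion:
    - {"x":0,"y":0,"z":0,"rx":0,"ry":0.006,"rz":0.045,"jaw":8.8}
    - {"x":1,"y":-2,"z":0,"rx":0,"ry":0,"rz":0,"jaw":8.8}
    - {"x":1.7,"y":-4,"z":0,"rx":0,"ry":0,"rz":0,"jaw":8.8}
    - {"x":1.8,"y":-4,"z":0,"rx":0,"ry":0,"rz":0,"jaw":8.8}
    - {"x":1.8,"y":-4,"z":0,"rx":0,"ry":0,"rz":0,"jaw":8.8}

```text
clock: 25.15
tool_pos: [0.5655, -0.2309, 0.2147]
eef_rot: [1.0, -0.0, 0.0, 0.0]
contact_force: [0.8, 0.1, -0.1]
opening: 0.996
finger_force: 0.0
```

Request:
send_rows:
  motion:
    - {"x":1.8,"y":-4,"z":0,"rx":0,"ry":0,"rz":0,"jaw":8.8}
    - {"x":1.8,"y":-4,"z":0,"rx":0,"ry":0,"rz":0,"jaw":8.8}
    - {"x":1.8,"y":-4,"z":0,"rx":0,"ry":0,"rz":0,"jaw":8.8}
    - {"x":1.8,"y":-4,"z":0,"rx":0,"ry":0,"rz":0,"jaw":8.8}
    - {"x":1.8,"y":-4,"z":0,"rx":0,"ry":0,"rz":0,"jaw":8.8}

```text
clock: 25.65
tool_pos: [0.6556, -0.0304, 0.2147]
eef_rot: [1.0, 0.0, 0.0, 0.0]
contact_force: [0.9, -0.7, 0.3]
opening: 1.0
finger_force: 0.0
```

Request:
send_rows:
  motion:
    - {"x":1.8,"y":-4,"z":0,"rx":0,"ry":0,"rz":0,"jaw":8.8}
    - {"x":1.8,"y":-3,"z":0,"rx":0,"ry":0,"rz":0,"jaw":8.8}
    - {"x":1,"y":-2,"z":0,"rx":0,"ry":0,"rz":0,"jaw":8.8}
    - {"x":0.5,"y":-1,"z":0,"rx":0,"ry":0,"rz":0,"jaw":8.8}
    - {"x":0,"y":0,"z":0,"rx":0,"ry":0,"rz":0,"jaw":8.8}

```text
clock: 26.15
tool_pos: [0.7061, 0.0696, 0.2138]
eef_rot: [1.0, 0.001, 0.0, -0.001]
contact_force: [-0.3, 0.6, -0.2]
opening: 0.999
finger_force: 0.0
```

Request:
send_rows:
  motion:
    - {"x":0,"y":0,"z":0,"rx":0,"ry":0,"rz":0,"jaw":8.8}
    - {"x":0,"y":0,"z":0,"rx":0,"ry":0,"rz":0,"jaw":8.8}
    - {"x":0,"y":0,"z":0,"rx":0,"ry":0,"rz":0,"jaw":8.8}
    - {"x":0,"y":0,"z":0,"rx":0,"ry":0,"rz":0,"jaw":8.8}
    - {"x":0,"y":0,"z":0,"rx":0,"ry":0,"rz":0,"jaw":8.8}

```text
clock: 26.65
tool_pos: [0.706, 0.0672, 0.2132]
eef_rot: [1.0, -0.0, -0.0, 0.0]
contact_force: [0.1, 0.1, 0.5]
opening: 0.998
finger_force: 0.0
```

```bash
cat >> h.py <<'E'
def board(name,xy,z=.016,lo=(8,40,90),hi=(24,165,255),r=75):
    """wrist view: pale-wood blob near xy (m); rectangle of its top face"""
    d=snap("wrist",name); u,v=px(d,[*xy,z])[0]; m=cv2.inRange(hsv(d),lo,hi); m[260:]=0
    for c in blobs(m,800):
        q=rect(d,c,z)
        if np.hypot(q[0]-xy[0]*1000,q[1]-xy[1]*1000)<r: print(name,c.mean(0).round(),q,[c.min(0),c.max(0)])
    return d
E
python3 - <<'E'
from h import *
plan(.7065,.067,.2,0); d=board("w9",(.7065,.067)); H=hsv(d)
for p in px(d,[[.69,.067,.016],[.73,.06,.016],[.72,.12,0],[.7,0,0]]).astype(int): print(p,H[p[1],p[0]])
t=snap("top","t3"); cv2.imwrite("pics/m4.png",cv2.resize(np.vstack([cv2.resize(t["img"][110:290,185:470],(640,404)),d["img"]]),None,fx=.74,fy=.74)[:,:,::-1])
E
```

```text
at [0.706  0.0672 0.2132] yaw -0.05 tilt 0.03 t 26.65 | turn rz -0.001 shift cm [0.05 0.02 1.32] F [0.1 0.1 0.5] open 1.0 ff 0.0
w9 [295. 130.] [734.7  61.9 658.  243.  -90. ] [array([0., 0.]), array([639., 259.])]
[314 187] [ 15 106 207]
[322 147] [ 16 106 206]
[262 155] [ 12 145 153]
[380 174] [ 12 143 160]
```

View pics/m4.png

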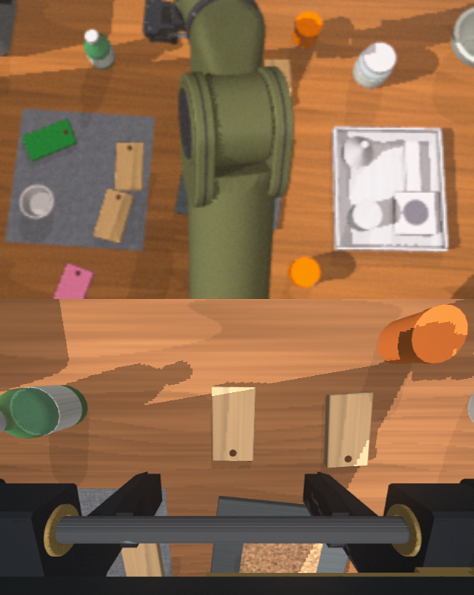

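All three are placed properly in the tray (tostonera flat at (415,190) of the top crop). Boards A at (233,424) and B at (350,430) are clear. I'll tighten the board mask.

```bash
sed -i 's/lo=(8,40,90),hi=(24,165,255)/lo=(14,40,80),hi=(26,128,255)/' h.py; cat >> h.py <<'E'
def fitboard(d,xy,z=.016,r=75):
    m=cv2.inRange(hsv(d),(14,40,80),(26,130,255)); m[262:]=0; m=cv2.morphologyEx(m,cv2.MORPH_OPEN,np.ones((5,5)))
    for c in blobs(m,800):
        q=rect(d,c,z)
        if np.hypot(q[0]-xy[0]*1000,q[1]-xy[1]*1000)<r: print(c.mean(0).round(),q,c.min(0),c.max(0))
E
python3 - <<'E'
from h import *
d=load("w9"); fitboard(d,(.706,.067)); fitboard(d,(.697,-.088))
E
```

```text
[315. 167.] [ 7.083e+02  6.710e+01  9.970e+01  5.590e+01 -4.000e-01] [286. 117.] [345. 218.]
[469. 175.] [699.7 -84.4 101.   60.    3.8] [438. 125.] [503. 227.]
```

Request:
send_rows:
  motion:
    - {"x":0.2,"y":0,"z":3,"rx":0,"ry":0,"rz":0,"jaw":8.8}
    - {"x":0,"y":0,"z":4,"rx":0,"ry":0,"rz":0,"jaw":8.8}
    - {"x":0,"y":0,"z":4,"rx":0,"ry":0,"rz":0,"jaw":8.8}
    - {"x":0,"y":0,"z":4,"rx":0,"ry":0,"rz":0,"jaw":8.8}
    - {"x":0,"y":0,"z":2.5,"rx":0,"ry":0,"rz":0,"jaw":8.8}

```text
clock: 27.25
tool_pos: [0.7062, 0.0675, 0.0348]
eef_rot: [1.0, 0.0, -0.002, 0.0]
contact_force: [-0.9, 0.3, -0.3]
opening: 1.0
finger_force: 0.0
```

Request:
send_rows:
  motion:
    - {"x":0,"y":0,"z":1.2,"rx":0,"ry":0,"rz":0,"jaw":8.8}
    - {"x":0,"y":0,"z":0.6,"rx":0,"ry":0,"rz":0,"jaw":8.8}
    - {"x":0,"y":0,"z":0.3,"rx":0,"ry":0,"rz":0,"jaw":8.8}
    - {"x":0,"y":0,"z":0,"rx":0,"ry":0,"rz":0,"jaw":8.8}
    - {"x":0,"y":0,"z":0,"rx":0,"ry":0,"rz":0,"jaw":8.8}

```text
clock: 27.75
tool_pos: [0.7091, 0.0679, 0.0187]
eef_rot: [1.0, -0.0, 0.001, -0.0]
contact_force: [-0.6, 0.8, 0.1]
opening: 1.004
finger_force: 0.0
```

Request:
send_rows:
  motion:
    - {"x":0,"y":0,"z":0,"rx":0,"ry":0,"rz":0,"jaw":4}
    - {"x":0,"y":0,"z":0,"rx":0,"ry":0,"rz":0,"jaw":4}
    - {"x":0,"y":0,"z":0,"rx":0,"ry":0,"rz":0,"jaw":4}
    - {"x":0,"y":0,"z":0,"rx":0,"ry":0,"rz":0,"jaw":4}
    - {"x":0,"y":0,"z":0,"rx":0,"ry":0,"rz":0,"jaw":4}
  grip_force: 30

```text
clock: 28.25
tool_pos: [0.7081, 0.0676, 0.0173]
eef_rot: [1.0, -0.0, -0.0, 0.0]
contact_force: [0.3, -0.2, 1.8]
opening: 0.632
finger_force: 30.0
```

Request:
send_rows:
  motion:
    - {"x":0,"y":0,"z":-0.5,"rx":0,"ry":0,"rz":0,"jaw":4}
    - {"x":0,"y":0,"z":-2,"rx":0,"ry":0,"rz":0,"jaw":4}
    - {"x":0,"y":0,"z":-4,"rx":0,"ry":0,"rz":0,"jaw":4}
    - {"x":0,"y":0,"z":-4,"rx":0,"ry":0,"rz":0,"jaw":4}
    - {"x":0,"y":0,"z":-3,"rx":0,"ry":0,"rz":0,"jaw":4}

```text
clock: 28.75
tool_pos: [0.7093, 0.0681, 0.1566]
eef_rot: [1.0, -0.0, 0.002, -0.0]
contact_force: [1.2, 0.2, -0.8]
opening: 0.631
finger_force: 30.0
```

Request:
send_rows:
  motion:
    - {"x":0,"y":0,"z":0,"rx":0,"ry":0,"rz":-0.1,"jaw":4}
    - {"x":0,"y":0,"z":0,"rx":0,"ry":0,"rz":-0.14,"jaw":4}
    - {"x":0,"y":0,"z":0,"rx":0,"ry":0,"rz":-0.15,"jaw":4}
    - {"x":0,"y":0,"z":0,"rx":0,"ry":0,"rz":-0.15,"jaw":4}
    - {"x":0,"y":0,"z":0,"rx":0,"ry":0,"rz":-0.15,"jaw":4}

```text
clock: 29.25
tool_pos: [0.7084, 0.0677, 0.154]
eef_rot: [0.94, 0.341, 0.001, 0.0]
contact_force: [-0.5, 0.5, -0.9]
opening: 0.63
finger_force: 30.0
```

Request:
send_rows:
  motion:
    - {"x":0,"y":0,"z":0,"rx":0,"ry":0,"rz":-0.15,"jaw":4}
    - {"x":0,"y":0,"z":0,"rx":0,"ry":0,"rz":-0.15,"jaw":4}
    - {"x":0,"y":0,"z":0,"rx":0,"ry":0,"rz":-0.15,"jaw":4}
    - {"x":0,"y":0,"z":0,"rx":0,"ry":0,"rz":-0.14,"jaw":4}
    - {"x":0,"y":0,"z":0,"rx":0,"ry":0,"rz":-0.1,"jaw":4}

```text
clock: 29.75
tool_pos: [0.7084, 0.0674, 0.1538]
eef_rot: [0.77, 0.638, 0.0, 0.001]
contact_force: [-0.1, 0.4, -1.0]
opening: 0.628
finger_force: 30.0
```

```bash
python3 - <<'E'
from h import *
plan(.4922,-.0055,.15,83.5)
E
```

```text
at [0.7084 0.0674 0.1538] yaw 79.32 tilt 0.07 t 29.75 | turn rz -0.073 shift cm [ -9.69 -20.66   0.38] F [-0.1  0.4 -1. ] open 0.63 ff 30.0
```

Request:
send_rows:
  motion:
    - {"x":0,"y":0,"z":0,"rx":0,"ry":0,"rz":-0.078,"jaw":4}
    - {"x":-0.7,"y":-1.5,"z":0,"rx":0,"ry":0,"rz":0,"jaw":4}
    - {"x":-1.4,"y":-3,"z":0,"rx":0,"ry":0,"rz":0,"jaw":4}
    - {"x":-1.8,"y":-3.8,"z":0,"rx":0,"ry":0,"rz":0,"jaw":4}
    - {"x":-1.8,"y":-3.8,"z":0,"rx":0,"ry":0,"rz":0,"jaw":4}

```text
clock: 30.25
tool_pos: [0.5805, 0.0241, 0.1536]
eef_rot: [0.746, 0.666, 0.0, 0.001]
contact_force: [-0.2, 0.9, -0.5]
opening: 0.633
finger_force: 30.0
```

Request:
send_rows:
  motion:
    - {"x":-1.8,"y":-3.8,"z":0,"rx":0,"ry":0,"rz":0,"jaw":4}
    - {"x":-1.2,"y":-2.8,"z":1,"rx":0,"ry":0,"rz":0,"jaw":4}
    - {"x":-0.7,"y":-1.5,"z":1.5,"rx":0,"ry":0,"rz":0,"jaw":4}
    - {"x":-0.3,"y":-0.5,"z":2,"rx":0,"ry":0,"rz":0,"jaw":4}
    - {"x":0,"y":0,"z":1.5,"rx":0,"ry":0,"rz":0,"jaw":4}

```text
clock: 30.75
tool_pos: [0.491, -0.0065, 0.093]
eef_rot: [0.746, 0.666, -0.0, 0.001]
contact_force: [-0.5, 0.2, 0.2]
opening: 0.63
finger_force: 30.0
```

Request:
send_rows:
  motion:
    - {"x":0,"y":0,"z":0,"rx":0,"ry":0,"rz":0,"jaw":4}
    - {"x":0,"y":0,"z":0,"rx":0,"ry":0,"rz":0,"jaw":4}
    - {"x":0,"y":0,"z":0,"rx":0,"ry":0,"rz":0,"jaw":4}
    - {"x":0,"y":0,"z":0,"rx":0,"ry":0,"rz":0,"jaw":4}
    - {"x":0,"y":0,"z":0,"rx":0,"ry":0,"rz":0,"jaw":4}

```text
clock: 31.25
tool_pos: [0.4919, -0.0053, 0.0928]
eef_rot: [0.746, 0.666, 0.0, 0.0]
contact_force: [-0.3, 0.8, -1.0]
opening: 0.631
finger_force: 30.0
```

```bash
python3 - <<'E'
from h import *
plan(.4922,-.0055,.0305,83.5)
E
```

```text
at [ 0.4919 -0.0053  0.0928] yaw 83.52 tilt 0.05 t 31.25 | turn rz 0.0 shift cm [-0.02  0.03  6.23] F [-0.3  0.8 -1. ] open 0.63 ff 30.0
```

Request:
send_rows:
  motion:
    - {"x":0,"y":0,"z":1.5,"rx":0,"ry":0,"rz":0,"jaw":4}
    - {"x":0,"y":0,"z":2,"rx":0,"ry":0,"rz":0,"jaw":4}
    - {"x":0,"y":0,"z":1.5,"rx":0,"ry":0,"rz":0,"jaw":4}
    - {"x":0,"y":0,"z":0.7,"rx":0,"ry":0,"rz":0,"jaw":4}
    - {"x":0,"y":0,"z":0.4,"rx":0,"ry":0,"rz":0,"jaw":4}

```text
clock: 31.75
tool_pos: [0.4914, -0.0052, 0.0309]
eef_rot: [0.746, 0.666, -0.0, -0.0]
contact_force: [-0.9, -0.1, -0.8]
opening: 0.631
finger_force: 30.0
```

Request:
send_rows:
  motion:
    - {"x":0,"y":0,"z":0.2,"rx":0,"ry":0,"rz":0,"jaw":4}
    - {"x":0,"y":0,"z":0,"rx":0,"ry":0,"rz":0,"jaw":4}
    - {"x":0,"y":0,"z":0,"rx":0,"ry":0,"rz":0,"jaw":4}
    - {"x":0,"y":0,"z":0,"rx":0,"ry":0,"rz":0,"jaw":4}
    - {"x":0,"y":0,"z":0,"rx":0,"ry":0,"rz":0,"jaw":4}

```text
clock: 32.25
tool_pos: [0.4915, -0.0053, 0.0295]
eef_rot: [0.746, 0.666, 0.0, -0.0]
contact_force: [0.2, 0.4, -0.4]
opening: 0.634
finger_force: 30.0
```

Request:
send_rows:
  motion:
    - {"x":0,"y":0,"z":0,"rx":0,"ry":0,"rz":0,"jaw":6}
    - {"x":0,"y":0,"z":0,"rx":0,"ry":0,"rz":0,"jaw":7.5}
    - {"x":0,"y":0,"z":0,"rx":0,"ry":0,"rz":0,"jaw":7.5}
    - {"x":0,"y":0,"z":0,"rx":0,"ry":0,"rz":0,"jaw":7.5}
    - {"x":0,"y":0,"z":0,"rx":0,"ry":0,"rz":0,"jaw":7.5}

```text
clock: 32.75
tool_pos: [0.4914, -0.0053, 0.0292]
eef_rot: [0.746, 0.666, -0.0, -0.0]
contact_force: [0.2, 0.3, -0.0]
opening: 0.852
finger_force: 0.0
```

Request:
send_rows:
  motion:
    - {"x":0,"y":0,"z":-1.5,"rx":0,"ry":0,"rz":0,"jaw":7.5}
    - {"x":0,"y":0,"z":-3,"rx":0,"ry":0,"rz":0,"jaw":8.8}
    - {"x":0,"y":0,"z":-4,"rx":0,"ry":0,"rz":0,"jaw":8.8}
    - {"x":0,"y":0,"z":-4,"rx":0,"ry":0,"rz":0,"jaw":8.8}
    - {"x":0,"y":0,"z":-4,"rx":0,"ry":0,"rz":0,"jaw":8.8}

```text
clock: 33.25
tool_pos: [0.4908, -0.0054, 0.1957]
eef_rot: [0.746, 0.666, -0.001, -0.001]
contact_force: [1.0, -0.7, -1.1]
opening: 0.994
finger_force: 0.0
```

Request:
send_rows:
  motion:
    - {"x":0,"y":0,"z":-1.5,"rx":0,"ry":0,"rz":0,"jaw":8.8}
    - {"x":0,"y":0,"z":-0.5,"rx":0,"ry":0,"rz":0,"jaw":8.8}
    - {"x":0,"y":0,"z":0,"rx":0,"ry":0,"rz":0,"jaw":8.8}
    - {"x":0,"y":0,"z":0,"rx":0,"ry":0,"rz":0,"jaw":8.8}
    - {"x":0,"y":0,"z":0,"rx":0,"ry":0,"rz":0,"jaw":8.8}

```text
clock: 33.75
tool_pos: [0.4907, -0.0054, 0.213]
eef_rot: [0.746, 0.666, -0.001, -0.001]
contact_force: [-0.4, 0.0, 0.1]
opening: 0.996
finger_force: 0.0
```

```bash
python3 - <<'E'
from h import *
d=snap("wrist","w10"); fitboard(d,(.492,-.006),.028)
m=cv2.inRange(hsv(d),(0,0,20),(180,70,125)); m[255:]=0
for c in blobs(m,4000): print("slab",rect(d,c,.012),c.min(0),c.max(0))
plan(.6997,-.086,.21,3.5)
E
```

```text
[313. 175.] [488.7  -5.7 104.4  62.4  82.9] [280. 120.] [347. 228.]
slab [493.4   2.8 192.2 188.8  83.7] [213.  59.] [420. 254.]
at [ 0.4908 -0.0053  0.2131] yaw 83.55 tilt 0.16 t 33.8 | turn rz 1.397 shift cm [20.36  9.33  0.31] F [0.2 1.  0.3] open 0.99 ff 0.0
```

Board A is placed. Next, B.

Request:
send_rows:
  motion:
    - {"x":0,"y":0,"z":0,"rx":0,"ry":0,"rz":0.1,"jaw":8.8}
    - {"x":0,"y":0,"z":0,"rx":0,"ry":0,"rz":0.15,"jaw":8.8}
    - {"x":0,"y":0,"z":0,"rx":0,"ry":0,"rz":0.15,"jaw":8.8}
    - {"x":0,"y":0,"z":0,"rx":0,"ry":0,"rz":0.15,"jaw":8.8}
    - {"x":0,"y":0,"z":0,"rx":0,"ry":0,"rz":0.15,"jaw":8.8}

```text
clock: 34.3
tool_pos: [0.4911, -0.0052, 0.2135]
eef_rot: [0.93, 0.367, -0.001, -0.0]
contact_force: [-0.4, 0.8, 0.1]
opening: 1.0
finger_force: 0.0
```

Request:
send_rows:
  motion:
    - {"x":0,"y":0,"z":0,"rx":0,"ry":0,"rz":0.15,"jaw":8.8}
    - {"x":0,"y":0,"z":0,"rx":0,"ry":0,"rz":0.15,"jaw":8.8}
    - {"x":0,"y":0,"z":0,"rx":0,"ry":0,"rz":0.15,"jaw":8.8}
    - {"x":0,"y":0,"z":0,"rx":0,"ry":0,"rz":0.15,"jaw":8.8}
    - {"x":0,"y":0,"z":0,"rx":0,"ry":0,"rz":0.1,"jaw":8.8}

```text
clock: 34.8
tool_pos: [0.4911, -0.0051, 0.2135]
eef_rot: [1.0, 0.027, -0.001, 0.0]
contact_force: [0.2, 0.4, -0.6]
opening: 1.004
finger_force: 0.0
```

Request:
send_rows:
  motion:
    - {"x":1.5,"y":0.7,"z":0,"rx":0,"ry":0,"rz":0,"jaw":8.8}
    - {"x":3,"y":1.4,"z":0,"rx":0,"ry":0,"rz":0,"jaw":8.8}
    - {"x":4,"y":1.8,"z":0,"rx":0,"ry":0,"rz":0,"jaw":8.8}
    - {"x":4,"y":1.8,"z":0,"rx":0,"ry":0,"rz":0,"jaw":8.8}
    - {"x":4,"y":1.8,"z":0,"rx":0,"ry":0,"rz":0,"jaw":8.8}

```text
clock: 35.3
tool_pos: [0.6615, -0.0711, 0.2132]
eef_rot: [1.0, 0.029, -0.001, 0.0]
contact_force: [0.3, 0.6, 0.0]
opening: 0.996
finger_force: 0.0
```

Request:
send_rows:
  motion:
    - {"x":2.3,"y":1,"z":0,"rx":0,"ry":0,"rz":0,"jaw":8.8}
    - {"x":1.2,"y":0.6,"z":0,"rx":0,"ry":0,"rz":0,"jaw":8.8}
    - {"x":0.4,"y":0.2,"z":0,"rx":0,"ry":0,"rz":0,"jaw":8.8}
    - {"x":0,"y":0,"z":0,"rx":0,"ry":0,"rz":0,"jaw":8.8}
    - {"x":0,"y":0,"z":0,"rx":0,"ry":0,"rz":0,"jaw":8.8}

```text
clock: 35.8
tool_pos: [0.6995, -0.0856, 0.2137]
eef_rot: [1.0, 0.029, -0.001, -0.0]
contact_force: [-0.2, 0.2, -0.2]
opening: 0.997
finger_force: 0.0
```

Request:
send_rows:
  motion:
    - {"x":0,"y":0,"z":0,"rx":0,"ry":0,"rz":0,"jaw":8.8}
    - {"x":0,"y":0,"z":0,"rx":0,"ry":0,"rz":0,"jaw":8.8}
    - {"x":0,"y":0,"z":0,"rx":0,"ry":0,"rz":0,"jaw":8.8}
    - {"x":0,"y":0,"z":0,"rx":0,"ry":0,"rz":0,"jaw":8.8}
    - {"x":0,"y":0,"z":0,"rx":0,"ry":0,"rz":0,"jaw":8.8}

```text
clock: 36.3
tool_pos: [0.7004, -0.0863, 0.2142]
eef_rot: [1.0, 0.029, -0.0, 0.0]
contact_force: [-0.0, 0.8, -0.4]
opening: 0.997
finger_force: 0.0
```

```bash
python3 - <<'E'
from h import *
d=snap("wrist","w11"); fitboard(d,(.6997,-.086))
plan(.6997,-.086,.0172,3.5)
E
```

```text
[315. 170.] [699.4 -87.   99.7  55.9   3.7] [286. 121.] [344. 221.]
at [ 0.7005 -0.0863  0.2142] yaw 3.31 tilt 0.02 t 36.35 | turn rz -0.003 shift cm [-0.07 -0.04 19.7 ] F [-0.7 -0.3 -0. ] open 1.0 ff 0.0
```

Request:
send_rows:
  motion:
    - {"x":-0.1,"y":0.1,"z":3,"rx":0,"ry":0,"rz":-0.007,"jaw":8.8}
    - {"x":0,"y":0,"z":4,"rx":0,"ry":0,"rz":0,"jaw":8.8}
    - {"x":0,"y":0,"z":4,"rx":0,"ry":0,"rz":0,"jaw":8.8}
    - {"x":0,"y":0,"z":4,"rx":0,"ry":0,"rz":0,"jaw":8.8}
    - {"x":0,"y":0,"z":2.5,"rx":0,"ry":0,"rz":0,"jaw":8.8}

```text
clock: 36.85
tool_pos: [0.6977, -0.0873, 0.0358]
eef_rot: [0.999, 0.033, -0.002, -0.0]
contact_force: [-0.4, -0.1, -1.4]
opening: 0.998
finger_force: 0.0
```

Request:
send_rows:
  motion:
    - {"x":0,"y":0,"z":1.2,"rx":0,"ry":0,"rz":0,"jaw":8.8}
    - {"x":0,"y":0,"z":0.6,"rx":0,"ry":0,"rz":0,"jaw":8.8}
    - {"x":0,"y":0,"z":0.4,"rx":0,"ry":0,"rz":0,"jaw":8.8}
    - {"x":0,"y":0,"z":0,"rx":0,"ry":0,"rz":0,"jaw":8.8}
    - {"x":0,"y":0,"z":0,"rx":0,"ry":0,"rz":0,"jaw":8.8}

```text
clock: 37.35
tool_pos: [0.7005, -0.0875, 0.0185]
eef_rot: [0.999, 0.032, 0.001, 0.0]
contact_force: [0.4, -0.3, -0.0]
opening: 0.999
finger_force: 0.0
```

Request:
send_rows:
  motion:
    - {"x":0,"y":0,"z":0,"rx":0,"ry":0,"rz":0,"jaw":4}
    - {"x":0,"y":0,"z":0,"rx":0,"ry":0,"rz":0,"jaw":4}
    - {"x":0,"y":0,"z":0,"rx":0,"ry":0,"rz":0,"jaw":4}
    - {"x":0,"y":0,"z":0,"rx":0,"ry":0,"rz":0,"jaw":4}
    - {"x":0,"y":0,"z":0,"rx":0,"ry":0,"rz":0,"jaw":4}
  grip_force: 30

```text
clock: 37.85
tool_pos: [0.6995, -0.0875, 0.0173]
eef_rot: [0.999, 0.032, -0.0, 0.0]
contact_force: [-0.0, -0.2, 0.5]
opening: 0.63
finger_force: 30.0
```

Request:
send_rows:
  motion:
    - {"x":0,"y":0,"z":-0.5,"rx":0,"ry":0,"rz":0,"jaw":4}
    - {"x":0,"y":0,"z":-2,"rx":0,"ry":0,"rz":0,"jaw":4}
    - {"x":0,"y":0,"z":-4,"rx":0,"ry":0,"rz":0,"jaw":4}
    - {"x":0,"y":0,"z":-4,"rx":0,"ry":0,"rz":0,"jaw":4}
    - {"x":0,"y":0,"z":-3,"rx":0,"ry":0,"rz":0,"jaw":4}

```text
clock: 38.35
tool_pos: [0.7007, -0.0873, 0.1566]
eef_rot: [0.999, 0.032, 0.002, 0.0]
contact_force: [0.7, -0.0, -0.4]
opening: 0.63
finger_force: 30.0
```

Request:
send_rows:
  motion:
    - {"x":0,"y":0,"z":0,"rx":0,"ry":0,"rz":-0.1,"jaw":4}
    - {"x":0,"y":0,"z":0,"rx":0,"ry":0,"rz":-0.14,"jaw":4}
    - {"x":0,"y":0,"z":0,"rx":0,"ry":0,"rz":-0.15,"jaw":4}
    - {"x":0,"y":0,"z":0,"rx":0,"ry":0,"rz":-0.15,"jaw":4}
    - {"x":0,"y":0,"z":0,"rx":0,"ry":0,"rz":-0.15,"jaw":4}

```text
clock: 38.85
tool_pos: [0.6998, -0.0876, 0.154]
eef_rot: [0.929, 0.371, 0.0, 0.001]
contact_force: [0.2, 0.5, -0.7]
opening: 0.629
finger_force: 30.0
```

Request:
send_rows:
  motion:
    - {"x":0,"y":0,"z":0,"rx":0,"ry":0,"rz":-0.15,"jaw":4}
    - {"x":0,"y":0,"z":0,"rx":0,"ry":0,"rz":-0.15,"jaw":4}
    - {"x":0,"y":0,"z":0,"rx":0,"ry":0,"rz":-0.15,"jaw":4}
    - {"x":0,"y":0,"z":0,"rx":0,"ry":0,"rz":-0.14,"jaw":4}
    - {"x":0,"y":0,"z":0,"rx":0,"ry":0,"rz":-0.113,"jaw":4}

```text
clock: 39.35
tool_pos: [0.6998, -0.0879, 0.1538]
eef_rot: [0.744, 0.668, 0.0, 0.001]
contact_force: [0.4, 0.1, -0.4]
opening: 0.628
finger_force: 30.0
```

```bash
python3 - <<'E'
from h import *
plan(.4914,-.0053,.10,83.5)
E
```

```text
at [ 0.6998 -0.0879  0.1538] yaw 83.8 tilt 0.08 t 39.35 | turn rz 0.005 shift cm [  5.85 -21.64   5.38] F [ 0.4  0.1 -0.4] open 0.63 ff 30.0
```

Request:
send_rows:
  motion:
    - {"x":0.4,"y":-1.6,"z":0,"rx":0,"ry":0,"rz":0,"jaw":4}
    - {"x":0.8,"y":-3,"z":0,"rx":0,"ry":0,"rz":0,"jaw":4}
    - {"x":1.1,"y":-4,"z":0,"rx":0,"ry":0,"rz":0,"jaw":4}
    - {"x":1.1,"y":-4,"z":0,"rx":0,"ry":0,"rz":0,"jaw":4}
    - {"x":1.1,"y":-4,"z":0,"rx":0,"ry":0,"rz":0,"jaw":4}

```text
clock: 39.85
tool_pos: [0.5386, -0.0239, 0.1538]
eef_rot: [0.746, 0.666, 0.0, 0.001]
contact_force: [0.1, 0.0, -0.6]
opening: 0.624
finger_force: 30.0
```

Request:
send_rows:
  motion:
    - {"x":0.8,"y":-3,"z":0,"rx":0,"ry":0,"rz":0,"jaw":4}
    - {"x":0.4,"y":-1.5,"z":1.5,"rx":0,"ry":0,"rz":0,"jaw":4}
    - {"x":0.1,"y":-0.5,"z":1.9,"rx":0,"ry":0,"rz":0,"jaw":4}
    - {"x":0,"y":0,"z":1.5,"rx":0,"ry":0,"rz":0,"jaw":4}
    - {"x":0,"y":0,"z":0.5,"rx":0,"ry":0,"rz":0,"jaw":4}

```text
clock: 40.35
tool_pos: [0.4916, -0.0057, 0.0985]
eef_rot: [0.746, 0.666, -0.0, 0.001]
contact_force: [-0.1, -0.4, -1.0]
opening: 0.634
finger_force: 30.0
```

Request:
send_rows:
  motion:
    - {"x":0,"y":0,"z":0,"rx":0,"ry":0,"rz":0,"jaw":4}
    - {"x":0,"y":0,"z":0,"rx":0,"ry":0,"rz":0,"jaw":4}
    - {"x":0,"y":0,"z":0,"rx":0,"ry":0,"rz":0,"jaw":4}
    - {"x":0,"y":0,"z":0,"rx":0,"ry":0,"rz":0,"jaw":4}
    - {"x":0,"y":0,"z":0,"rx":0,"ry":0,"rz":0,"jaw":4}

```text
clock: 40.85
tool_pos: [0.4917, -0.0055, 0.0986]
eef_rot: [0.746, 0.666, 0.0, 0.0]
contact_force: [0.3, 0.2, -0.9]
opening: 0.632
finger_force: 30.0
```

```bash
python3 - <<'E'
from h import *
plan(.4914,-.0053,.0457,83.5)
E
```

```text
at [ 0.4917 -0.0055  0.0986] yaw 83.51 tilt 0.01 t 40.85 | turn rz 0.0 shift cm [ 0.02 -0.03  5.29] F [ 0.3  0.2 -0.9] open 0.63 ff 30.0
```

Request:
send_rows:
  motion:
    - {"x":0,"y":0,"z":1.5,"rx":0,"ry":0,"rz":0,"jaw":4}
    - {"x":0,"y":0,"z":1.8,"rx":0,"ry":0,"rz":0,"jaw":4}
    - {"x":0,"y":0,"z":1,"rx":0,"ry":0,"rz":0,"jaw":4}
    - {"x":0,"y":0,"z":0.6,"rx":0,"ry":0,"rz":0,"jaw":4}
    - {"x":0,"y":0,"z":0.3,"rx":0,"ry":0,"rz":0,"jaw":4}

```text
clock: 41.35
tool_pos: [0.4913, -0.0053, 0.0459]
eef_rot: [0.746, 0.666, -0.0, -0.0]
contact_force: [0.1, -0.4, -0.6]
opening: 0.628
finger_force: 30.0
```

Request:
send_rows:
  motion:
    - {"x":0,"y":0,"z":0.1,"rx":0,"ry":0,"rz":0,"jaw":4}
    - {"x":0,"y":0,"z":0,"rx":0,"ry":0,"rz":0,"jaw":4}
    - {"x":0,"y":0,"z":0,"rx":0,"ry":0,"rz":0,"jaw":4}
    - {"x":0,"y":0,"z":0,"rx":0,"ry":0,"rz":0,"jaw":4}
    - {"x":0,"y":0,"z":0,"rx":0,"ry":0,"rz":0,"jaw":4}

```text
clock: 41.85
tool_pos: [0.4915, -0.0054, 0.0455]
eef_rot: [0.746, 0.666, 0.0, -0.0]
contact_force: [-0.5, 0.5, -1.1]
opening: 0.634
finger_force: 30.0
```

Request:
send_rows:
  motion:
    - {"x":0,"y":0,"z":0,"rx":0,"ry":0,"rz":0,"jaw":6}
    - {"x":0,"y":0,"z":0,"rx":0,"ry":0,"rz":0,"jaw":7.5}
    - {"x":0,"y":0,"z":0,"rx":0,"ry":0,"rz":0,"jaw":7.5}
    - {"x":0,"y":0,"z":0,"rx":0,"ry":0,"rz":0,"jaw":7.5}
    - {"x":0,"y":0,"z":0,"rx":0,"ry":0,"rz":0,"jaw":7.5}

```text
clock: 42.35
tool_pos: [0.4914, -0.0054, 0.0452]
eef_rot: [0.746, 0.666, -0.0, -0.0]
contact_force: [-0.7, -0.1, 0.6]
opening: 0.853
finger_force: 0.0
```

Request:
send_rows:
  motion:
    - {"x":0,"y":0,"z":-1.5,"rx":0,"ry":0,"rz":0,"jaw":7.5}
    - {"x":0,"y":0,"z":-3,"rx":0,"ry":0,"rz":0,"jaw":8.8}
    - {"x":0,"y":0,"z":-4,"rx":0,"ry":0,"rz":0,"jaw":8.8}
    - {"x":0,"y":0,"z":-4,"rx":0,"ry":0,"rz":0,"jaw":8.8}
    - {"x":0,"y":0,"z":-3,"rx":0,"ry":0,"rz":0,"jaw":8.8}

```text
clock: 42.85
tool_pos: [0.4916, -0.0053, 0.2024]
eef_rot: [0.746, 0.666, 0.0, 0.0]
contact_force: [0.4, 0.4, -0.3]
opening: 0.993
finger_force: 0.0
```

Request:
send_rows:
  motion:
    - {"x":0,"y":0,"z":-1.5,"rx":0,"ry":0,"rz":0,"jaw":8.8}
    - {"x":0,"y":0,"z":-0.5,"rx":0,"ry":0,"rz":0,"jaw":8.8}
    - {"x":0,"y":0,"z":0,"rx":0,"ry":0,"rz":0,"jaw":8.8}
    - {"x":0,"y":0,"z":0,"rx":0,"ry":0,"rz":0,"jaw":8.8}
    - {"x":0,"y":0,"z":0,"rx":0,"ry":0,"rz":0,"jaw":8.8}

```text
clock: 43.35
tool_pos: [0.4908, -0.0055, 0.2192]
eef_rot: [0.746, 0.666, -0.001, -0.001]
contact_force: [0.7, 0.4, 0.0]
opening: 0.999
finger_force: 0.0
```

```bash
python3 - <<'E'
from h import *
d=snap("wrist","w12"); fitboard(d,(.492,-.006),.044)
fitboard(d,(.45,.22),.016,120)
t=snap("top","t4")
for n,dd in (("t4",t),("s2",snap("scene","s2"))):
    m=cv2.inRange(hsv(dd),(13,60,110),(22,145,255))
    for c in blobs(m,100):
        q=rect(dd,c,.018)
        if abs(q[0]-450)<150 and abs(q[1]-200)<120: print(n,q,c.min(0),c.max(0))
plan(.45,.22,.25,0)
E
```

```text
[314. 175.] [489.7  -3.1 100.8  61.   82.4] [280. 119.] [347. 228.]
t4 [448.5 215.6 210.4  73.8  -8.9] [241. 195.] [271. 255.]
s2 [449.3 214.6 211.6  72.9  -8.9] [365. 162.] [387. 210.]
at [ 0.4911 -0.0054  0.2195] yaw 83.55 tilt 0.11 t 43.5 | turn rz 1.458 shift cm [ -4.11 -22.54  -3.05] F [0.3 0.3 0.6] open 1.0 ff 0.0
```

Request:
send_rows:
  motion:
    - {"x":0,"y":0,"z":0,"rx":0,"ry":0,"rz":0.1,"jaw":8.8}
    - {"x":0,"y":0,"z":0,"rx":0,"ry":0,"rz":0.15,"jaw":8.8}
    - {"x":0,"y":0,"z":0,"rx":0,"ry":0,"rz":0.15,"jaw":8.8}
    - {"x":0,"y":0,"z":0,"rx":0,"ry":0,"rz":0.15,"jaw":8.8}
    - {"x":0,"y":0,"z":0,"rx":0,"ry":0,"rz":0.15,"jaw":8.8}

```text
clock: 44.0
tool_pos: [0.4914, -0.0053, 0.2199]
eef_rot: [0.93, 0.367, -0.0, -0.0]
contact_force: [-0.3, -0.4, 0.4]
opening: 1.0
finger_force: 0.0
```

Request:
send_rows:
  motion:
    - {"x":0,"y":0,"z":0,"rx":0,"ry":0,"rz":0.15,"jaw":8.8}
    - {"x":0,"y":0,"z":0,"rx":0,"ry":0,"rz":0.15,"jaw":8.8}
    - {"x":0,"y":0,"z":0,"rx":0,"ry":0,"rz":0.15,"jaw":8.8}
    - {"x":0,"y":0,"z":0,"rx":0,"ry":0,"rz":0.15,"jaw":8.8}
    - {"x":0,"y":0,"z":0,"rx":0,"ry":0,"rz":0.15,"jaw":8.8}

```text
clock: 44.5
tool_pos: [0.4913, -0.0052, 0.2199]
eef_rot: [1.0, 0.001, -0.001, 0.0]
contact_force: [0.2, -0.1, 0.1]
opening: 0.998
finger_force: 0.0
```

Request:
send_rows:
  motion:
    - {"x":0.2,"y":-2,"z":0,"rx":0,"ry":0,"rz":0,"jaw":8.8}
    - {"x":0.2,"y":-4,"z":0,"rx":0,"ry":0,"rz":0,"jaw":8.8}
    - {"x":0.2,"y":-4.5,"z":0,"rx":0,"ry":0,"rz":0,"jaw":8.8}
    - {"x":0.2,"y":-4.5,"z":0,"rx":0,"ry":0,"rz":0,"jaw":8.8}
    - {"x":0.1,"y":-4,"z":0,"rx":0,"ry":0,"rz":0,"jaw":8.8}

```text
clock: 45.0
tool_pos: [0.4987, 0.1873, 0.2199]
eef_rot: [1.0, 0.005, -0.0, -0.0]
contact_force: [0.2, -0.1, -0.1]
opening: 0.995
finger_force: 0.0
```

Request:
send_rows:
  motion:
    - {"x":0,"y":-1.8,"z":0,"rx":0,"ry":0,"rz":0,"jaw":8.8}
    - {"x":0,"y":-0.7,"z":0,"rx":0,"ry":0,"rz":0,"jaw":8.8}
    - {"x":0,"y":0,"z":0,"rx":0,"ry":0,"rz":0,"jaw":8.8}
    - {"x":0,"y":0,"z":0,"rx":0,"ry":0,"rz":0,"jaw":8.8}
    - {"x":0,"y":0,"z":0,"rx":0,"ry":0,"rz":0,"jaw":8.8}

```text
clock: 45.5
tool_pos: [0.499, 0.2076, 0.2201]
eef_rot: [1.0, 0.003, -0.0, 0.001]
contact_force: [-0.3, -1.2, 0.4]
opening: 1.002
finger_force: 0.0
```

Request:
send_rows:
  motion:
    - {"x":0,"y":0,"z":0,"rx":0,"ry":0,"rz":0,"jaw":8.8}
    - {"x":0,"y":0,"z":0,"rx":0,"ry":0,"rz":0,"jaw":8.8}
    - {"x":0,"y":0,"z":0,"rx":0,"ry":0,"rz":0,"jaw":8.8}
    - {"x":0,"y":0,"z":0,"rx":0,"ry":0,"rz":0,"jaw":8.8}
    - {"x":0,"y":0,"z":0,"rx":0,"ry":0,"rz":0,"jaw":8.8}

```text
clock: 46.0
tool_pos: [0.4988, 0.2096, 0.2202]
eef_rot: [1.0, 0.004, -0.0, 0.0]
contact_force: [0.2, 0.6, -0.1]
opening: 0.999
finger_force: 0.0
```

```bash
python3 - <<'E'
from h import *
d=snap("wrist","w13"); fitboard(d,(.48,.21),.016,150); plan(.5,.21,.0172,0); print(get_state()["q"].round(3))
E
```

```text
[309. 193.] [473.8 212.5 157.7  72.   -7.4] [269. 118.] [344. 261.]
at [0.4988 0.2096 0.2202] yaw 0.45 tilt 0.02 t 46.05 | turn rz 0.008 shift cm [ 0.12 -0.04 20.3 ] F [-0.   0.  -0.2] open 1.0 ff 0.0
[-0.355  0.622 -0.209  1.851  0.191  0.688 -2.237]
```

View pics/w13.png

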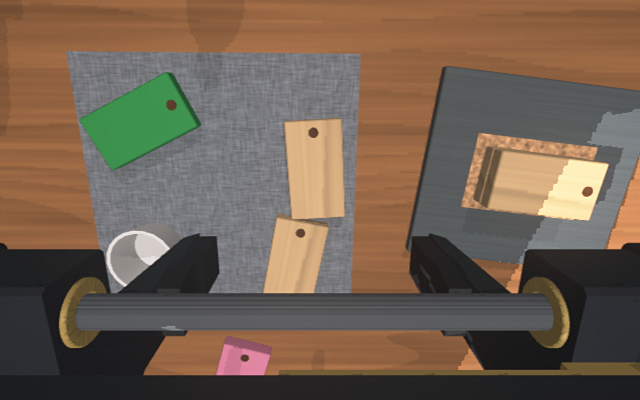

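The view shows board C with corners (284,122), (342,119), (345,216) and (292,220). D lies just behind it with its end at (303,222), the ramekin is at (145,258), and the pile sits on the cork at (545,180), looking flush. I'll compute C from its corners.

```bash
python3 - <<'E'
from h import *
d=load("w13"); m=cv2.inRange(hsv(d),(14,40,80),(26,130,255)); m[214:]=0
c=max(blobs(m,800),key=len); print(rect(d,c,.018),c.min(0),c.max(0))
for z in(.016,.018): print(rect(d,np.array([(284,122),(342,119),(345,216),(292,220)],float),z))
P=pt(d,[(284,122),(342,119),(345,216),(292,220),(328,227),(279,217)],.017)[:,:2]; print((P*1000).round(1).tolist())
E
```

```text
[492.6 -10.9 132.6  75.1  83.3] [465. 136.] [608. 213.]
[498.1 208.4  99.4  55.5   4. ]
[498.5 208.4  98.8  55.2   4. ]
[[545.8, 239.4], [549.1, 184.2], [451.8, 178.1], [447.0, 232.5], [439.6, 195.3], [450.1, 245.9]]
```

Request:
send_rows:
  motion:
    - {"x":-0.1,"y":0.1,"z":3,"rx":0,"ry":0,"rz":-0.058,"jaw":8.8}
    - {"x":0,"y":0,"z":4,"rx":0,"ry":0,"rz":0,"jaw":8.8}
    - {"x":0,"y":0,"z":4,"rx":0,"ry":0,"rz":0,"jaw":8.8}
    - {"x":0,"y":0,"z":4,"rx":0,"ry":0,"rz":0,"jaw":8.8}
    - {"x":0,"y":0,"z":2.5,"rx":0,"ry":0,"rz":0,"jaw":8.8}

```text
clock: 46.55
tool_pos: [0.4967, 0.2083, 0.0427]
eef_rot: [0.999, 0.033, -0.001, 0.001]
contact_force: [-0.6, 1.0, -0.1]
opening: 0.999
finger_force: 0.0
```

Request:
send_rows:
  motion:
    - {"x":0,"y":0,"z":1.4,"rx":0,"ry":0,"rz":0,"jaw":8.8}
    - {"x":0,"y":0,"z":0.8,"rx":0,"ry":0,"rz":0,"jaw":8.8}
    - {"x":0,"y":0,"z":0.5,"rx":0,"ry":0,"rz":0,"jaw":8.8}
    - {"x":0,"y":0,"z":0,"rx":0,"ry":0,"rz":0,"jaw":8.8}
    - {"x":0,"y":0,"z":0,"rx":0,"ry":0,"rz":0,"jaw":8.8}

```text
clock: 47.05
tool_pos: [0.4984, 0.2089, 0.0192]
eef_rot: [0.999, 0.033, 0.001, -0.0]
contact_force: [-0.3, -1.0, 1.0]
opening: 0.997
finger_force: 0.0
```

Request:
send_rows:
  motion:
    - {"x":0,"y":0,"z":0,"rx":0,"ry":0,"rz":0,"jaw":4}
    - {"x":0,"y":0,"z":0,"rx":0,"ry":0,"rz":0,"jaw":4}
    - {"x":0,"y":0,"z":0,"rx":0,"ry":0,"rz":0,"jaw":4}
    - {"x":0,"y":0,"z":0,"rx":0,"ry":0,"rz":0,"jaw":4}
    - {"x":0,"y":0,"z":0,"rx":0,"ry":0,"rz":0,"jaw":4}
  grip_force: 30

```text
clock: 47.55
tool_pos: [0.4978, 0.2086, 0.0183]
eef_rot: [0.999, 0.033, -0.0, 0.0]
contact_force: [-0.3, 0.4, 1.6]
opening: 0.629
finger_force: 30.0
```

Request:
send_rows:
  motion:
    - {"x":0,"y":0,"z":-0.5,"rx":0,"ry":0,"rz":0,"jaw":4}
    - {"x":0,"y":0,"z":-2,"rx":0,"ry":0,"rz":0,"jaw":4}
    - {"x":0,"y":0,"z":-4,"rx":0,"ry":0,"rz":0,"jaw":4}
    - {"x":0,"y":0,"z":-4,"rx":0,"ry":0,"rz":0,"jaw":4}
    - {"x":0,"y":0,"z":-3,"rx":0,"ry":0,"rz":0,"jaw":4}

```text
clock: 48.05
tool_pos: [0.4979, 0.2087, 0.1555]
eef_rot: [0.999, 0.033, 0.0, -0.0]
contact_force: [0.5, 0.1, -0.7]
opening: 0.632
finger_force: 30.0
```

Request:
send_rows:
  motion:
    - {"x":0,"y":0,"z":0,"rx":0,"ry":0,"rz":-0.1,"jaw":4}
    - {"x":0,"y":0,"z":0,"rx":0,"ry":0,"rz":-0.14,"jaw":4}
    - {"x":0,"y":0,"z":0,"rx":0,"ry":0,"rz":-0.15,"jaw":4}
    - {"x":0,"y":0,"z":0,"rx":0,"ry":0,"rz":-0.15,"jaw":4}
    - {"x":0,"y":0,"z":0,"rx":0,"ry":0,"rz":-0.15,"jaw":4}

```text
clock: 48.55
tool_pos: [0.4976, 0.2083, 0.1534]
eef_rot: [0.928, 0.372, -0.0, 0.0]
contact_force: [-0.4, 0.3, -0.4]
opening: 0.633
finger_force: 30.0
```

Request:
send_rows:
  motion:
    - {"x":0,"y":0,"z":0,"rx":0,"ry":0,"rz":-0.15,"jaw":4}
    - {"x":0,"y":0,"z":0,"rx":0,"ry":0,"rz":-0.15,"jaw":4}
    - {"x":0,"y":0,"z":0,"rx":0,"ry":0,"rz":-0.15,"jaw":4}
    - {"x":0,"y":0,"z":0,"rx":0,"ry":0,"rz":-0.14,"jaw":4}
    - {"x":0,"y":0,"z":0,"rx":0,"ry":0,"rz":-0.111,"jaw":4}

```text
clock: 49.05
tool_pos: [0.4976, 0.2082, 0.1533]
eef_rot: [0.745, 0.668, -0.0, 0.0]
contact_force: [0.8, -0.3, -0.9]
opening: 0.63
finger_force: 30.0
```

```bash
python3 - <<'E'
from h import *
plan(.4914,-.0053,.11,83.5)
E
```

```text
at [0.4976 0.2082 0.1533] yaw 83.76 tilt 0.05 t 49.05 | turn rz 0.004 shift cm [-21.28   1.8    4.33] F [ 0.8 -0.3 -0.9] open 0.63 ff 30.0
```

Request:
send_rows:
  motion:
    - {"x":-1.5,"y":0.1,"z":0,"rx":0,"ry":0,"rz":0.003,"jaw":4}
    - {"x":-3,"y":0.3,"z":0,"rx":0,"ry":0,"rz":0,"jaw":4}
    - {"x":-4,"y":0.3,"z":0,"rx":0,"ry":0,"rz":0,"jaw":4}
    - {"x":-4,"y":0.3,"z":0,"rx":0,"ry":0,"rz":0,"jaw":4}
    - {"x":-4,"y":0.3,"z":0,"rx":0,"ry":0,"rz":0,"jaw":4}

```text
clock: 49.55
tool_pos: [0.4906, 0.0402, 0.1533]
eef_rot: [0.748, 0.663, -0.001, 0.0]
contact_force: [0.3, 0.9, -0.9]
opening: 0.631
finger_force: 30.0
```

Request:
send_rows:
  motion:
    - {"x":-2.8,"y":0.3,"z":0,"rx":0,"ry":0,"rz":0,"jaw":4}
    - {"x":-1.5,"y":0.2,"z":1,"rx":0,"ry":0,"rz":0,"jaw":4}
    - {"x":-0.5,"y":0,"z":1.5,"rx":0,"ry":0,"rz":0,"jaw":4}
    - {"x":0,"y":0,"z":1.3,"rx":0,"ry":0,"rz":0,"jaw":4}
    - {"x":0,"y":0,"z":0.5,"rx":0,"ry":0,"rz":0,"jaw":4}

```text
clock: 50.05
tool_pos: [0.4899, -0.0051, 0.1089]
eef_rot: [0.748, 0.664, -0.001, -0.001]
contact_force: [0.3, 0.2, -0.0]
opening: 0.627
finger_force: 30.0
```

Request:
send_rows:
  motion:
    - {"x":0,"y":0,"z":0,"rx":0,"ry":0,"rz":0,"jaw":4}
    - {"x":0,"y":0,"z":0,"rx":0,"ry":0,"rz":0,"jaw":4}
    - {"x":0,"y":0,"z":0,"rx":0,"ry":0,"rz":0,"jaw":4}
    - {"x":0,"y":0,"z":0,"rx":0,"ry":0,"rz":0,"jaw":4}
    - {"x":0,"y":0,"z":0,"rx":0,"ry":0,"rz":0,"jaw":4}

```text
clock: 50.55
tool_pos: [0.491, -0.0049, 0.1105]
eef_rot: [0.747, 0.665, 0.0, 0.0]
contact_force: [0.1, -0.1, -0.9]
opening: 0.633
finger_force: 30.0
```

```bash
python3 - <<'E'
from h import *
plan(.4914,-.0053,.0625,83.5)
E
```

```text
at [ 0.491  -0.0049  0.1105] yaw 83.3 tilt 0.01 t 50.55 | turn rz -0.004 shift cm [-0.03  0.04  4.8 ] F [ 0.1 -0.1 -0.9] open 0.63 ff 30.0
```

Request:
send_rows:
  motion:
    - {"x":-0.08,"y":0.04,"z":1.3,"rx":0,"ry":0,"rz":-0.004,"jaw":4}
    - {"x":0,"y":0,"z":1.5,"rx":0,"ry":0,"rz":0,"jaw":4}
    - {"x":0,"y":0,"z":1,"rx":0,"ry":0,"rz":0,"jaw":4}
    - {"x":0,"y":0,"z":0.6,"rx":0,"ry":0,"rz":0,"jaw":4}
    - {"x":0,"y":0,"z":0.3,"rx":0,"ry":0,"rz":0,"jaw":4}

```text
clock: 51.05
tool_pos: [0.491, -0.0057, 0.0628]
eef_rot: [0.746, 0.666, -0.0, -0.0]
contact_force: [0.1, 0.1, 0.2]
opening: 0.63
finger_force: 30.0
```

Request:
send_rows:
  motion:
    - {"x":0,"y":0,"z":0.1,"rx":0,"ry":0,"rz":0,"jaw":4}
    - {"x":0,"y":0,"z":0.05,"rx":0,"ry":0,"rz":0,"jaw":4}
    - {"x":0,"y":0,"z":0,"rx":0,"ry":0,"rz":0,"jaw":4}
    - {"x":0,"y":0,"z":0,"rx":0,"ry":0,"rz":0,"jaw":4}
    - {"x":0,"y":0,"z":0,"rx":0,"ry":0,"rz":0,"jaw":4}

```text
clock: 51.55
tool_pos: [0.491, -0.0057, 0.0623]
eef_rot: [0.746, 0.666, 0.0, 0.0]
contact_force: [-1.8, 1.4, 5.2]
opening: 0.626
finger_force: 30.0
```

```bash
python3 - <<'E'
from h import *
plan(.4914,-.0053,.0625,83.5)
E
```

```text
at [ 0.491  -0.0057  0.0623] yaw 83.53 tilt 0.0 t 51.55 | turn rz 0.001 shift cm [ 0.05  0.03 -0.02] F [-1.8  1.4  5.2] open 0.63 ff 30.0
```

Contact is made at the expected height. Release and go look at D.

Request:
send_rows:
  motion:
    - {"x":0,"y":0,"z":0,"rx":0,"ry":0,"rz":0,"jaw":6}
    - {"x":0,"y":0,"z":0,"rx":0,"ry":0,"rz":0,"jaw":7.5}
    - {"x":0,"y":0,"z":0,"rx":0,"ry":0,"rz":0,"jaw":7.5}
    - {"x":0,"y":0,"z":0,"rx":0,"ry":0,"rz":0,"jaw":7.5}
    - {"x":0,"y":0,"z":0,"rx":0,"ry":0,"rz":0,"jaw":7.5}

```text
clock: 52.05
tool_pos: [0.4912, -0.0058, 0.0617]
eef_rot: [0.746, 0.666, -0.0, -0.0]
contact_force: [-0.6, -0.0, -0.0]
opening: 0.851
finger_force: 0.0
```

Request:
send_rows:
  motion:
    - {"x":0,"y":0,"z":-1.5,"rx":0,"ry":0,"rz":0,"jaw":7.5}
    - {"x":0,"y":0,"z":-3,"rx":0,"ry":0,"rz":0,"jaw":8.8}
    - {"x":0,"y":0,"z":-4,"rx":0,"ry":0,"rz":0,"jaw":8.8}
    - {"x":0,"y":0,"z":-4,"rx":0,"ry":0,"rz":0,"jaw":8.8}
    - {"x":0,"y":0,"z":-3,"rx":0,"ry":0,"rz":0,"jaw":8.8}

```text
clock: 52.55
tool_pos: [0.4913, -0.0057, 0.2189]
eef_rot: [0.746, 0.666, 0.0, 0.0]
contact_force: [1.1, -1.1, 0.2]
opening: 1.0
finger_force: 0.0
```

Request:
send_rows:
  motion:
    - {"x":0,"y":0,"z":0,"rx":0,"ry":0,"rz":0.1,"jaw":8.8}
    - {"x":0,"y":0,"z":0,"rx":0,"ry":0,"rz":0.15,"jaw":8.8}
    - {"x":0,"y":0,"z":0,"rx":0,"ry":0,"rz":0.15,"jaw":8.8}
    - {"x":0,"y":0,"z":0,"rx":0,"ry":0,"rz":0.15,"jaw":8.8}
    - {"x":0,"y":0,"z":0,"rx":0,"ry":0,"rz":0.15,"jaw":8.8}

```text
clock: 53.05
tool_pos: [0.491, -0.0059, 0.2167]
eef_rot: [0.93, 0.367, -0.0, -0.0]
contact_force: [0.4, 0.4, -0.2]
opening: 0.998
finger_force: 0.0
```

Request:
send_rows:
  motion:
    - {"x":0,"y":0,"z":0,"rx":0,"ry":0,"rz":0.15,"jaw":8.8}
    - {"x":0,"y":0,"z":0,"rx":0,"ry":0,"rz":0.15,"jaw":8.8}
    - {"x":0,"y":0,"z":0,"rx":0,"ry":0,"rz":0.15,"jaw":8.8}
    - {"x":0,"y":0,"z":0,"rx":0,"ry":0,"rz":0.15,"jaw":8.8}
    - {"x":0,"y":0,"z":0,"rx":0,"ry":0,"rz":0.15,"jaw":8.8}

```text
clock: 53.55
tool_pos: [0.491, -0.0058, 0.2167]
eef_rot: [1.0, 0.001, -0.0, 0.0]
contact_force: [-0.1, -0.2, -0.1]
opening: 0.997
finger_force: 0.0
```

Request:
send_rows:
  motion:
    - {"x":0,"y":0,"z":0,"rx":0,"ry":0,"rz":0.15,"jaw":8.8}
    - {"x":0,"y":0,"z":0,"rx":0,"ry":0,"rz":0.05,"jaw":8.8}
    - {"x":-1,"y":-1.8,"z":0,"rx":0,"ry":0,"rz":0,"jaw":8.8}
    - {"x":-2,"y":-3.3,"z":0,"rx":0,"ry":0,"rz":0,"jaw":8.8}
    - {"x":-2.2,"y":-3.6,"z":0,"rx":0,"ry":0,"rz":0,"jaw":8.8}

```text
clock: 54.05
tool_pos: [0.4566, 0.0896, 0.2167]
eef_rot: [0.995, -0.097, -0.0, 0.0]
contact_force: [0.2, 0.7, 0.1]
opening: 0.996
finger_force: 0.0
```

Request:
send_rows:
  motion:
    - {"x":-2.2,"y":-3.6,"z":0,"rx":0,"ry":0,"rz":0,"jaw":8.8}
    - {"x":-2.2,"y":-3.6,"z":0,"rx":0,"ry":0,"rz":0,"jaw":8.8}
    - {"x":-2,"y":-3.2,"z":0,"rx":0,"ry":0,"rz":0,"jaw":8.8}
    - {"x":-1,"y":-1.7,"z":0,"rx":0,"ry":0,"rz":0,"jaw":8.8}
    - {"x":-0.3,"y":-0.6,"z":0,"rx":0,"ry":0,"rz":0,"jaw":8.8}

```text
clock: 54.55
tool_pos: [0.4042, 0.2315, 0.2168]
eef_rot: [0.996, -0.093, -0.0, -0.001]
contact_force: [1.2, -0.1, 0.0]
opening: 0.998
finger_force: 0.0
```

Request:
send_rows:
  motion:
    - {"x":0,"y":0,"z":0,"rx":0,"ry":0,"rz":0,"jaw":8.8}
    - {"x":0,"y":0,"z":0,"rx":0,"ry":0,"rz":0,"jaw":8.8}
    - {"x":0,"y":0,"z":0,"rx":0,"ry":0,"rz":0,"jaw":8.8}
    - {"x":0,"y":0,"z":0,"rx":0,"ry":0,"rz":0,"jaw":8.8}
    - {"x":0,"y":0,"z":0,"rx":0,"ry":0,"rz":0,"jaw":8.8}

```text
clock: 55.05
tool_pos: [0.4058, 0.2281, 0.2167]
eef_rot: [0.995, -0.097, -0.0, 0.0]
contact_force: [-0.2, 0.8, -0.6]
opening: 0.997
finger_force: 0.0
```

```bash
python3 - <<'E'
from h import *
d=snap("wrist","w14"); fitboard(d,(.397,.231),.016,60); fitboard(d,(.4914,-.0053),.06,60); plan(.397,.231,.0172,-10.6); print(get_state()["q"].round(3))
E
```

```text
[313. 180.] [395.3 231.4 100.   55.6 -10.5] [284. 131.] [341. 229.]
[567.  32.] [482.1  13.5 115.6  48.3  79. ] [495.   0.] [639.  68.]
at [0.4057 0.2283 0.2167] yaw -11.08 tilt 0.03 t 55.1 | turn rz -0.008 shift cm [-0.9  -0.11 19.95] F [-0.2  0.3  0.9] open 1.0 ff 0.0
[-0.505  0.542 -0.163  2.069  0.163  0.542 -2.549]
```

D is at (0.395,0.231), yaw −10.5°, which is close to the arm's inner limit for wrist bend. I'll grip it 32 mm off centre towards its far end, set it down further out, then regrip it at its centre.

Request:
send_rows:
  motion:
    - {"x":1,"y":0,"z":3,"rx":0,"ry":0,"rz":-0.01,"jaw":8.8}
    - {"x":1.1,"y":-0.1,"z":4,"rx":0,"ry":0,"rz":0,"jaw":8.8}
    - {"x":0,"y":0,"z":4,"rx":0,"ry":0,"rz":0,"jaw":8.8}
    - {"x":0,"y":0,"z":3.5,"rx":0,"ry":0,"rz":0,"jaw":8.8}
    - {"x":0,"y":0,"z":2.5,"rx":0,"ry":0,"rz":0,"jaw":8.8}

```text
clock: 55.6
tool_pos: [0.4258, 0.2255, 0.0446]
eef_rot: [0.996, -0.091, -0.001, 0.001]
contact_force: [-0.1, -0.2, 0.2]
opening: 1.0
finger_force: 0.0
```

Request:
send_rows:
  motion:
    - {"x":0,"y":0,"z":1.5,"rx":0,"ry":0,"rz":0,"jaw":8.8}
    - {"x":0,"y":0,"z":0.8,"rx":0,"ry":0,"rz":0,"jaw":8.8}
    - {"x":0,"y":0,"z":0.5,"rx":0,"ry":0,"rz":0,"jaw":8.8}
    - {"x":0,"y":0,"z":0,"rx":0,"ry":0,"rz":0,"jaw":8.8}
    - {"x":0,"y":0,"z":0,"rx":0,"ry":0,"rz":0,"jaw":8.8}

```text
clock: 56.1
tool_pos: [0.4266, 0.2261, 0.0194]
eef_rot: [0.996, -0.091, 0.0, -0.0]
contact_force: [-0.0, 0.2, -0.5]
opening: 0.997
finger_force: 0.0
```

```bash
python3 - <<'E'
from h import *
plan(.4268,.2256,.0177,-10.5); print(get_state()["q"].round(3))
E
```

```text
at [0.4266 0.2261 0.0194] yaw -10.45 tilt 0.05 t 56.1 | turn rz 0.001 shift cm [0.03 0.04 0.17] F [-0.   0.2 -0.5] open 1.0 ff 0.0
[-0.569  0.941 -0.022  2.127  0.24   0.075 -2.575]
```

Request:
send_rows:
  motion:
    - {"x":0,"y":0,"z":0.2,"rx":0,"ry":0,"rz":0,"jaw":8.8}
    - {"x":0,"y":0,"z":0,"rx":0,"ry":0,"rz":0,"jaw":4}
    - {"x":0,"y":0,"z":0,"rx":0,"ry":0,"rz":0,"jaw":4}
    - {"x":0,"y":0,"z":0,"rx":0,"ry":0,"rz":0,"jaw":4}
    - {"x":0,"y":0,"z":0,"rx":0,"ry":0,"rz":0,"jaw":4}
  grip_force: 40

```text
clock: 56.6
tool_pos: [0.4262, 0.2259, 0.0168]
eef_rot: [0.996, -0.091, -0.0, 0.0]
contact_force: [0.7, -0.4, -0.5]
opening: 0.657
finger_force: 0.0
```

Request:
send_rows:
  motion:
    - {"x":0,"y":0,"z":0,"rx":0,"ry":0,"rz":0,"jaw":4}
    - {"x":0,"y":0,"z":0,"rx":0,"ry":0,"rz":0,"jaw":4}
    - {"x":0,"y":0,"z":-1,"rx":0,"ry":0,"rz":0,"jaw":4}
    - {"x":0,"y":0,"z":-1.5,"rx":0,"ry":0,"rz":0,"jaw":4}
    - {"x":0,"y":0,"z":-0.5,"rx":0,"ry":0,"rz":0,"jaw":4}

```text
clock: 57.1
tool_pos: [0.4266, 0.2261, 0.0481]
eef_rot: [0.996, -0.091, 0.0, -0.0]
contact_force: [-0.2, -0.6, -1.4]
opening: 0.631
finger_force: 40.0
```

Request:
send_rows:
  motion:
    - {"x":0,"y":0,"z":0,"rx":0,"ry":0,"rz":-0.15,"jaw":4}
    - {"x":0,"y":0,"z":0,"rx":0,"ry":0,"rz":-0.15,"jaw":4}
    - {"x":0,"y":0,"z":0,"rx":0,"ry":0,"rz":-0.15,"jaw":4}
    - {"x":1,"y":0.2,"z":0,"rx":0,"ry":0,"rz":0,"jaw":4}
    - {"x":2,"y":0.6,"z":0,"rx":0,"ry":0,"rz":0,"jaw":4}

```text
clock: 57.6
tool_pos: [0.4564, 0.2266, 0.0468]
eef_rot: [0.991, 0.133, -0.001, 0.0]
contact_force: [1.2, 0.1, -0.6]
opening: 0.63
finger_force: 40.0
```

Request:
send_rows:
  motion:
    - {"x":2.2,"y":0.6,"z":0,"rx":0,"ry":0,"rz":0,"jaw":4}
    - {"x":1.2,"y":0.3,"z":0,"rx":0,"ry":0,"rz":0,"jaw":4}
    - {"x":0.4,"y":0.1,"z":1,"rx":0,"ry":0,"rz":0,"jaw":4}
    - {"x":0,"y":0,"z":1,"rx":0,"ry":0,"rz":0,"jaw":4}
    - {"x":0,"y":0,"z":0.7,"rx":0,"ry":0,"rz":0,"jaw":4}

```text
clock: 58.1
tool_pos: [0.4951, 0.2262, 0.0183]
eef_rot: [0.991, 0.133, -0.001, 0.0]
contact_force: [-0.6, -1.2, -1.0]
opening: 0.631
finger_force: 40.0
```

Request:
send_rows:
  motion:
    - {"x":0,"y":0,"z":0.2,"rx":0,"ry":0,"rz":0,"jaw":4}
    - {"x":0,"y":0,"z":0,"rx":0,"ry":0,"rz":0,"jaw":4}
    - {"x":0,"y":0,"z":0,"rx":0,"ry":0,"rz":0,"jaw":4}
    - {"x":0,"y":0,"z":0,"rx":0,"ry":0,"rz":0,"jaw":7.5}
    - {"x":0,"y":0,"z":0,"rx":0,"ry":0,"rz":0,"jaw":8}

```text
clock: 58.6
tool_pos: [0.4964, 0.2267, 0.0178]
eef_rot: [0.991, 0.134, -0.0, -0.0]
contact_force: [0.2, -0.4, 0.8]
opening: 0.786
finger_force: 0.0
```

Request:
send_rows:
  motion:
    - {"x":0,"y":0,"z":0,"rx":0,"ry":0,"rz":0,"jaw":8.8}
    - {"x":0,"y":0,"z":0,"rx":0,"ry":0,"rz":0,"jaw":8.8}
    - {"x":0,"y":0,"z":-2,"rx":0,"ry":0,"rz":0,"jaw":8.8}
    - {"x":0,"y":0,"z":-4,"rx":0,"ry":0,"rz":0,"jaw":8.8}
    - {"x":-0.7,"y":0,"z":-4,"rx":0,"ry":0,"rz":0,"jaw":8.8}

```text
clock: 59.1
tool_pos: [0.49, 0.2247, 0.1184]
eef_rot: [0.991, 0.133, -0.0, 0.0]
contact_force: [0.3, 0.1, -0.3]
opening: 1.0
finger_force: 0.0
```

Request:
send_rows:
  motion:
    - {"x":-1,"y":0,"z":-4,"rx":0,"ry":0,"rz":0,"jaw":8.8}
    - {"x":-1,"y":0,"z":-4,"rx":0,"ry":0,"rz":0,"jaw":8.8}
    - {"x":-0.5,"y":0,"z":-1.5,"rx":0,"ry":0,"rz":0,"jaw":8.8}
    - {"x":0,"y":0,"z":0,"rx":0,"ry":0,"rz":0,"jaw":8.8}
    - {"x":0,"y":0,"z":0,"rx":0,"ry":0,"rz":0,"jaw":8.8}

```text
clock: 59.6
tool_pos: [0.4656, 0.2177, 0.2118]
eef_rot: [0.991, 0.133, -0.001, 0.0]
contact_force: [-0.6, 0.3, -1.0]
opening: 1.002
finger_force: 0.0
```

Request:
send_rows:
  motion:
    - {"x":0,"y":0,"z":0,"rx":0,"ry":0,"rz":0,"jaw":8.8}
    - {"x":0,"y":0,"z":0,"rx":0,"ry":0,"rz":0,"jaw":8.8}
    - {"x":0,"y":0,"z":0,"rx":0,"ry":0,"rz":0,"jaw":8.8}
    - {"x":0,"y":0,"z":0,"rx":0,"ry":0,"rz":0,"jaw":8.8}
    - {"x":0,"y":0,"z":0,"rx":0,"ry":0,"rz":0,"jaw":8.8}

```text
clock: 60.1
tool_pos: [0.4656, 0.2181, 0.2124]
eef_rot: [0.991, 0.134, -0.0, 0.0]
contact_force: [-0.6, 0.2, 0.7]
opening: 1.002
finger_force: 0.0
```

```bash
python3 - <<'E'
from h import *
d=snap("wrist","w15"); fitboard(d,(.466,.217),.016,80); plan(.466,.217,.0172)
E
```

```text
[314. 170.] [465.2 219.1 100.   55.5  15.8] [284. 120.] [343. 221.]
at [0.4657 0.2181 0.2125] yaw 15.35 tilt 0.04 t 60.15 | turn rz -0.0 shift cm [ 0.    0.12 19.53] F [ 0.1 -0.  -0.2] open 1.0 ff 0.0
```

D is now at (0.465,0.219), yaw 15.8°. Regrip it at the centre.

Request:
send_rows:
  motion:
    - {"x":0,"y":-0.1,"z":3,"rx":0,"ry":0,"rz":-0.008,"jaw":8.8}
    - {"x":0,"y":0,"z":4,"rx":0,"ry":0,"rz":0,"jaw":8.8}
    - {"x":0,"y":0,"z":4,"rx":0,"ry":0,"rz":0,"jaw":8.8}
    - {"x":0,"y":0,"z":4,"rx":0,"ry":0,"rz":0,"jaw":8.8}
    - {"x":0,"y":0,"z":2.3,"rx":0,"ry":0,"rz":0,"jaw":8.8}

```text
clock: 60.65
tool_pos: [0.4644, 0.2186, 0.0372]
eef_rot: [0.99, 0.138, -0.001, 0.001]
contact_force: [0.2, 0.4, -0.4]
opening: 0.994
finger_force: 0.0
```

Request:
send_rows:
  motion:
    - {"x":0,"y":0,"z":1.2,"rx":0,"ry":0,"rz":0,"jaw":8.8}
    - {"x":0,"y":0,"z":0.6,"rx":0,"ry":0,"rz":0,"jaw":8.8}
    - {"x":0,"y":0,"z":0.4,"rx":0,"ry":0,"rz":0,"jaw":8.8}
    - {"x":0,"y":0,"z":0,"rx":0,"ry":0,"rz":0,"jaw":8.8}
    - {"x":0,"y":0,"z":0,"rx":0,"ry":0,"rz":0,"jaw":8.8}

```text
clock: 61.15
tool_pos: [0.466, 0.2193, 0.0186]
eef_rot: [0.991, 0.137, 0.001, -0.0]
contact_force: [-1.1, 0.6, -0.0]
opening: 0.999
finger_force: 0.0
```

Request:
send_rows:
  motion:
    - {"x":0,"y":0,"z":0,"rx":0,"ry":0,"rz":0,"jaw":4}
    - {"x":0,"y":0,"z":0,"rx":0,"ry":0,"rz":0,"jaw":4}
    - {"x":0,"y":0,"z":0,"rx":0,"ry":0,"rz":0,"jaw":4}
    - {"x":0,"y":0,"z":0,"rx":0,"ry":0,"rz":0,"jaw":4}
    - {"x":0,"y":0,"z":0,"rx":0,"ry":0,"rz":0,"jaw":4}
  grip_force: 30

```text
clock: 61.65
tool_pos: [0.4654, 0.219, 0.0178]
eef_rot: [0.991, 0.137, -0.0, 0.0]
contact_force: [0.4, -0.3, 2.3]
opening: 0.632
finger_force: 30.0
```

Request:
send_rows:
  motion:
    - {"x":0,"y":0,"z":-0.5,"rx":0,"ry":0,"rz":0,"jaw":4}
    - {"x":0,"y":0,"z":-2,"rx":0,"ry":0,"rz":0,"jaw":4}
    - {"x":0,"y":0,"z":-4,"rx":0,"ry":0,"rz":0,"jaw":4}
    - {"x":0,"y":0,"z":-4,"rx":0,"ry":0,"rz":0,"jaw":4}
    - {"x":0,"y":0,"z":-3,"rx":0,"ry":0,"rz":0,"jaw":4}

```text
clock: 62.15
tool_pos: [0.4655, 0.2191, 0.155]
eef_rot: [0.991, 0.138, 0.0, -0.0]
contact_force: [0.6, -0.2, -0.8]
opening: 0.628
finger_force: 30.0
```

Request:
send_rows:
  motion:
    - {"x":0,"y":0,"z":0,"rx":0,"ry":0,"rz":-0.1,"jaw":4}
    - {"x":0,"y":0,"z":0,"rx":0,"ry":0,"rz":-0.15,"jaw":4}
    - {"x":0,"y":0,"z":0,"rx":0,"ry":0,"rz":-0.15,"jaw":4}
    - {"x":0,"y":0,"z":0,"rx":0,"ry":0,"rz":-0.15,"jaw":4}
    - {"x":0,"y":0,"z":0,"rx":0,"ry":0,"rz":-0.15,"jaw":4}

```text
clock: 62.65
tool_pos: [0.4652, 0.2187, 0.1529]
eef_rot: [0.882, 0.471, -0.0, 0.0]
contact_force: [0.5, 0.2, -0.5]
opening: 0.629
finger_force: 30.0
```

Request:
send_rows:
  motion:
    - {"x":0,"y":0,"z":0,"rx":0,"ry":0,"rz":-0.15,"jaw":4}
    - {"x":0,"y":0,"z":0,"rx":0,"ry":0,"rz":-0.15,"jaw":4}
    - {"x":0,"y":0,"z":0,"rx":0,"ry":0,"rz":-0.1,"jaw":4}
    - {"x":0,"y":0,"z":0,"rx":0,"ry":0,"rz":-0.082,"jaw":4}
    - {"x":0,"y":0,"z":0,"rx":0,"ry":0,"rz":0,"jaw":4}

```text
clock: 63.15
tool_pos: [0.4652, 0.2186, 0.1527]
eef_rot: [0.746, 0.666, -0.0, -0.0]
contact_force: [-0.2, -0.6, -0.9]
opening: 0.631
finger_force: 30.0
```

```bash
python3 - <<'E'
from h import *
plan(.4914,-.0055,.12,83.5)
E
```

```text
at [0.4652 0.2186 0.1527] yaw 83.52 tilt 0.06 t 63.15 | turn rz 0.0 shift cm [-21.97   5.14   3.27] F [-0.2 -0.6 -0.9] open 0.63 ff 30.0
```

Request:
send_rows:
  motion:
    - {"x":-1.5,"y":0.4,"z":0,"rx":0,"ry":0,"rz":0,"jaw":4}
    - {"x":-3,"y":0.7,"z":0,"rx":0,"ry":0,"rz":0,"jaw":4}
    - {"x":-4,"y":0.9,"z":0,"rx":0,"ry":0,"rz":0,"jaw":4}
    - {"x":-4,"y":0.9,"z":0,"rx":0,"ry":0,"rz":0,"jaw":4}
    - {"x":-4,"y":0.9,"z":0,"rx":0,"ry":0,"rz":0,"jaw":4}

```text
clock: 63.65
tool_pos: [0.4842, 0.0478, 0.1527]
eef_rot: [0.747, 0.665, -0.001, 0.0]
contact_force: [0.7, -0.2, -0.7]
opening: 0.632
finger_force: 30.0
```

Request:
send_rows:
  motion:
    - {"x":-3,"y":0.7,"z":0,"rx":0,"ry":0,"rz":0,"jaw":4}
    - {"x":-1.7,"y":0.4,"z":0.7,"rx":0,"ry":0,"rz":0,"jaw":4}
    - {"x":-0.8,"y":0.2,"z":1.2,"rx":0,"ry":0,"rz":0,"jaw":4}
    - {"x":0,"y":0,"z":1,"rx":0,"ry":0,"rz":0,"jaw":4}
    - {"x":0,"y":0,"z":0.4,"rx":0,"ry":0,"rz":0,"jaw":4}

```text
clock: 64.15
tool_pos: [0.4906, -0.0036, 0.1184]
eef_rot: [0.745, 0.667, -0.0, -0.001]
contact_force: [-0.4, 0.1, -0.5]
opening: 0.634
finger_force: 30.0
```

Request:
send_rows:
  motion:
    - {"x":0,"y":0,"z":0,"rx":0,"ry":0,"rz":0,"jaw":4}
    - {"x":0,"y":0,"z":0,"rx":0,"ry":0,"rz":0,"jaw":4}
    - {"x":0,"y":0,"z":0,"rx":0,"ry":0,"rz":0,"jaw":4}
    - {"x":0,"y":0,"z":0,"rx":0,"ry":0,"rz":0,"jaw":4}
    - {"x":0,"y":0,"z":0,"rx":0,"ry":0,"rz":0,"jaw":4}

```text
clock: 64.65
tool_pos: [0.4914, -0.0051, 0.12]
eef_rot: [0.746, 0.666, 0.0, 0.0]
contact_force: [0.0, 0.5, -0.8]
opening: 0.633
finger_force: 30.0
```

```bash
python3 - <<'E'
from h import *
plan(.4914,-.0055,.078,83.5)
E
```

```text
at [ 0.4914 -0.0051  0.12  ] yaw 83.54 tilt 0.0 t 64.65 | turn rz 0.001 shift cm [-0.04  0.    4.2 ] F [ 0.   0.5 -0.8] open 0.63 ff 30.0
```

Request:
send_rows:
  motion:
    - {"x":-0.04,"y":0,"z":1.2,"rx":0,"ry":0,"rz":0,"jaw":4}
    - {"x":0,"y":0,"z":1.3,"rx":0,"ry":0,"rz":0,"jaw":4}
    - {"x":0,"y":0,"z":0.8,"rx":0,"ry":0,"rz":0,"jaw":4}
    - {"x":0,"y":0,"z":0.5,"rx":0,"ry":0,"rz":0,"jaw":4}
    - {"x":0,"y":0,"z":0.3,"rx":0,"ry":0,"rz":0,"jaw":4}

```text
clock: 65.15
tool_pos: [0.4912, -0.0056, 0.0785]
eef_rot: [0.746, 0.666, -0.0, -0.0]
contact_force: [0.6, 0.5, -0.2]
opening: 0.63
finger_force: 30.0
```

Request:
send_rows:
  motion:
    - {"x":0,"y":0,"z":0.1,"rx":0,"ry":0,"rz":0,"jaw":4}
    - {"x":0,"y":0,"z":0,"rx":0,"ry":0,"rz":0,"jaw":4}
    - {"x":0,"y":0,"z":0,"rx":0,"ry":0,"rz":0,"jaw":4}
    - {"x":0,"y":0,"z":0,"rx":0,"ry":0,"rz":0,"jaw":4}
    - {"x":0,"y":0,"z":0,"rx":0,"ry":0,"rz":0,"jaw":4}

```text
clock: 65.65
tool_pos: [0.4914, -0.0057, 0.0779]
eef_rot: [0.746, 0.666, -0.0, -0.0]
contact_force: [-0.2, -0.2, 0.0]
opening: 0.627
finger_force: 30.0
```

Request:
send_rows:
  motion:
    - {"x":0,"y":0,"z":0,"rx":0,"ry":0,"rz":0,"jaw":6}
    - {"x":0,"y":0,"z":0,"rx":0,"ry":0,"rz":0,"jaw":7.5}
    - {"x":0,"y":0,"z":0,"rx":0,"ry":0,"rz":0,"jaw":7.5}
    - {"x":0,"y":0,"z":0,"rx":0,"ry":0,"rz":0,"jaw":7.5}
    - {"x":0,"y":0,"z":0,"rx":0,"ry":0,"rz":0,"jaw":7.5}

```text
clock: 66.15
tool_pos: [0.4912, -0.0057, 0.0777]
eef_rot: [0.746, 0.666, -0.0, -0.0]
contact_force: [0.1, -0.3, -0.2]
opening: 0.851
finger_force: 0.0
```

Request:
send_rows:
  motion:
    - {"x":0,"y":0,"z":-1.5,"rx":0,"ry":0,"rz":0,"jaw":7.5}
    - {"x":0,"y":0,"z":-3,"rx":0,"ry":0,"rz":0,"jaw":8.8}
    - {"x":0,"y":0,"z":-4,"rx":0,"ry":0,"rz":0,"jaw":8.8}
    - {"x":0,"y":0,"z":-4,"rx":0,"ry":0,"rz":0,"jaw":8.8}
    - {"x":0,"y":0,"z":-4,"rx":0,"ry":0,"rz":0,"jaw":8.8}

```text
clock: 66.65
tool_pos: [0.4907, -0.0057, 0.2442]
eef_rot: [0.746, 0.666, -0.0, -0.0]
contact_force: [1.4, 0.2, -0.6]
opening: 0.999
finger_force: 0.0
```

Request:
send_rows:
  motion:
    - {"x":-2,"y":0,"z":-1.5,"rx":0,"ry":0,"rz":0,"jaw":8.8}
    - {"x":-4,"y":0,"z":0,"rx":0,"ry":0,"rz":0,"jaw":8.8}
    - {"x":-4,"y":0,"z":0,"rx":0,"ry":0,"rz":0,"jaw":8.8}
    - {"x":-4,"y":0,"z":0,"rx":0,"ry":0,"rz":0,"jaw":8.8}
    - {"x":-2,"y":0,"z":0,"rx":0,"ry":0,"rz":0,"jaw":8.8}

```text
clock: 67.15
tool_pos: [0.4719, -0.1689, 0.2572]
eef_rot: [0.748, 0.664, -0.002, 0.0]
contact_force: [0.3, 0.9, -0.2]
opening: 0.997
finger_force: 0.0
```

Request:
send_rows:
  motion:
    - {"x":0,"y":0,"z":0,"rx":0,"ry":0,"rz":0,"jaw":8.8}
    - {"x":0,"y":0,"z":0,"rx":0,"ry":0,"rz":0,"jaw":8.8}
    - {"x":0,"y":0,"z":0,"rx":0,"ry":0,"rz":0,"jaw":8.8}
    - {"x":0,"y":0,"z":0,"rx":0,"ry":0,"rz":0,"jaw":8.8}
    - {"x":0,"y":0,"z":0,"rx":0,"ry":0,"rz":0,"jaw":8.8}

```text
clock: 67.65
tool_pos: [0.4735, -0.1635, 0.2579]
eef_rot: [0.745, 0.667, -0.0, -0.0]
contact_force: [-1.0, 0.6, -1.0]
opening: 0.996
finger_force: 0.0
```

```bash
python3 - <<'E'
from h import *
plan(); d=snap("wrist","w16"); t=snap("scene","s3"); snap("top","t5")
cv2.imwrite("pics/m5.png",np.vstack([cv2.resize(t["img"][120:290,130:450],(640,340),interpolation=cv2.INTER_CUBIC),d["img"][:255]])[:,:,::-1])
fitboard(d,(.4914,-.0055),.076)
E
```

```text
at [ 0.4735 -0.1635  0.2579] yaw 83.65 tilt 0.01 t 67.65 | turn rz -0.0 shift cm [0. 0. 0.] F [-1.   0.6 -1. ] open 1.0 ff 0.0
[316.  30.] [487.  -39.3  56.9  47.1  -7.8] [280.   0.] [349.  61.]
```

View pics/m5.png

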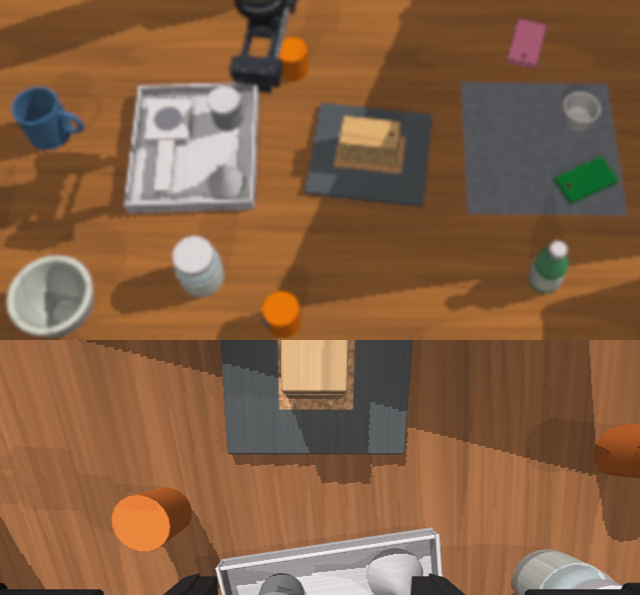

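The scene view shows the tray with the tostonera flat and the tin and funnel upright, a flush pile on the cork at (370,135), no boards left elsewhere, and nothing else disturbed. One numeric check of the pile, then hand in.

```bash
python3 - <<'E'
from h import *
for n in ("s3","t5"):
    d=load(n); m=cv2.inRange(hsv(d),(12,40,150),(26,150,255))
    for c in blobs(m,80):
        q=rect(d,c,.076)
        if np.hypot(q[0]-491,q[1]+5)<60: print(n,q)
s=get_state(); print(s["clock"],s["contact_force"].round(1)); print(finish_job())
E
```

```text
s3 [490.5 -10.9  92.9  57.5  82.9]
t5 [481.7  -5.7 114.4  73.4  83.9]
67.8 [-0.5 -0.6 -0.8]
the job is handed in; nothing more can be done
None
```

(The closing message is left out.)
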